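# Open the double-latched microphone case

## Robot

A 7-joint arm with a two-finger parallel gripper is mounted at the origin on the work surface. World frame = base frame: x ahead of the robot, y to its left, z up, the work surface at z = 0. Lengths are in m, angles in rad, forces in N, time in s.
With the tool pointing down it reaches from about 0.35 to 0.9 m from the base axis. Payload 19.9 kg.
Tool frame: the origin (TCP) lies at the very end of the fingers, on their centre line; the grasp point (between the pads) lies 19 mm behind it (arm.hold_point_z is the distance from the TCP to the grasp point, in m); z points along the fingers, y is the direction in which the jaws open and shut (so a half turn about z gives the same grasp; the last joint's range is limited). The gripper opens to 85 mm and grips with 20 to 120 N. Pads are 22 mm wide; open, the fingers measure 114 mm over their backs; the gripper's body (76 mm by 85 mm) begins 54 mm behind the grasp point. The pads swing forward as they close: fully open they stand 13 mm farther back than shut.
Start: joints at [-1.208, 0.417, -0.01, 1.614, 0.005, 1.111, -0.053], TCP at [0.246, 0.575, 0.231] pointing down, gripper open.
Joint ranges: [-2.81, 2.81], [-0.39, 2.02], [-1.27, 1.25], [0.06, 2.57], [-1.19, 4.33], [0.19, 2], [-2.82, 2.82]. Speed limits (rad/s): [1.89, 1.89, 2.39, 2.39, 3.01, 3.01, 3.01].

## Interface

Orientations are given as a unit quaternion [x, y, z, w].
In Python, from workcell import arm gives the robot as it stands. The module is installed in compiled form; this text tells all that it offers.
- The arm moves only by the shell command python3 -m creep 'ROWS' [FORCE]. ROWS is JSON, a list of rows, each an object with "travel": the shift along the world's x, y, z in m, a list of three; "dr": the turn, a rotation vector about the world's x, y, z in rad, a list of three; "jaw": the opening in per cent of the stroke, from 0 (shut) to 100 (fully open). In form: [{"travel": [tx, ty, tz], "dr": [wx, wy, wz], "jaw": jaw}, ...]. A call has 1 to 10 rows; each row is the pose to reach, as a shift and turn from the pose commanded when the call began; what a row does not reach only later rows make up. A row lasts 1/12 s, in which the tool goes at most 41.7 mm and 7.16 degrees, less where a joint would pass 70% of its speed; a pose out of reach is approached as far as the arm can. A call with a gripper value outside its range is refused whole. The fingers move at their own pace and stop on an object; FORCE is the grip in N (left out, the last holds). Time passes only in rows, so rows that repeat a pose let the fingers close. It gives the time, the measured TCP pose, the force and the opening at its end, in the units of the state.
- arm.get_state(): the state, without advancing time (a new reading comes with each control period).
- arm.read_camera(name): name is "scene" or "top"; returns the picture (400x640x3 uint8, red, green, blue); there is no depth.
- arm.get_calibration(name): a dict with "fx", "fy", "cx", "cy" (pixels), "D" ([k1, k2, p1, p2, k3] as OpenCV has them; the pictures are not rectified), "rvec" (rotation vector, rad) and "tvec" (3), from world to camera coordinates, as OpenCV has them. Camera axes: x right, y down, z forward; pixel columns grow to the right and rows downward; lengths in m; the calibration is good to about 2 mm. A picture is of the moment at which its call begins. get_calibration takes no time and is no camera call.
- arm.close_job(): hands the job in, once; it reports no verdict.
Trained networks look in the newest picture that a camera, given by its name, has taken for a name from the list of things; names that differ only in an ending like _2 or _b are one class to them, and where a whole thing is asked for, a point or a joint stands for the part that bears it (a point fixed in the world has none). Each returns a list of dicts, best first, with "confidence" (0 to 1); they miss things now and then, are a little off and sometimes report something else, mostly with a low value. They report only what shows in the picture. A call takes as long as a camera call.
- arm.outline_of(camera, query): "region" (400x640 bool, what is visible of it) and "rect" ([left, top, width, height] in pixels, round what is visible of it).
- arm.tip_of(camera, query): "centre" ([row, column] in pixels: a listed point, or the origin of a listed thing).
The state is a dict: "clock": time; "joint_pos": joint angles; "qd": joint speeds; "tau": joint torques, N m; "ee_pos": TCP position; "tcp_rot": TCP orientation; "wrist_force": force on the tool from outside, world axes, zero at the start; "ft_torque": the same for the moment, N m; "width": opening from 0.0 (shut) to 1.0 (fully open).
Only numpy, scipy, OpenCV 4.12 (cv2) and the standard library are available. Lean on these libraries where they do the work, as an engineer would, in place of code of your own. Each camera call takes 0.05 s, during which the arm holds its last target.

## Task

Open the microphone case on the announcer's desk: slide its red bolt back, lift the lid slightly by its handle, feel under the front lip for the hidden safety catch and push that gently to the left, then raise the lid until it stands well open (about 70 degrees) and leave it standing there. Never force the catch, neither by pushing hard nor by heaving the lid against it, and leave the desk microphone, disc cases and tape roll where they are.

Things in the scene. Friction and masses are not known exactly. Their poses are not given: they have to be found in the camera images.
- case: Slate-blue case, fixed to the desk, 200 mm deep (x) by 340 wide (y), 100 high without its cream lid. Origin: centre of its underside; x points from the front (robot side) to the hinge at the back, y to its left, z up. A steel staple for the bolt stands on the left side, reaching y = 191 mm, 130 mm high. Under the lip nothing but the catch's tab sticks out of the front wall.
- catch_slot (a point): Middle of the slot in the front wall's outer face, 73 mm above the desk, 100 mm in front of the case's middle; its axes are the case's. The catch's yellow tab sticks out here, hidden by the shut lip: 6 to 19 mm in front of the wall, 16 mm wide, 62 to 84 mm above the desk. Its centre may be anywhere up to 50 mm left or right of this point, unmeasured: sweep a fingertip under the lip from the right.
- catch_stop (a point): Left end of the slot, 110 mm left of catch_slot. Behaviour of the catch: pushed to the left (+y of the case) its tab resists with some 4 to 10 N, has no spring, stays where it is left and comes out of the wall by 1 mm per 4 mm (follow it, or let it rub). It frees the lid after about 22 mm (push 27 mm to be sure) and stops hard at about 33 mm. Over 20 N on the tab damages it.
- lid (a joint): Lid angle, rad: 0 shut, grows as the lid opens upwards, limit 1.75. The hinge is stiff (8 to 11 N upwards at the handle lifts the lid), so the lid stays where it is left. With the bolt back, the catch stops it at about 0.18; at 0.14 to 0.17 shut fingertips tilted 26 to 45 degrees fit under the lip. Over 25 N of pull on the catch damages it.
- lid_handle (a point): Middle of the black round handle bar on the lid, 12 mm thick, 100 mm long along the case's y, 36 mm above the lid's top (142 mm above the desk when shut). It lies 165 mm in front of the hinge axis and 42 mm above it (in the lid's frame) and turns with the lid.
- bolt_grip (a point): Centre of the bolt's red upright grip on the lid's top, left of the middle, 128 mm above the desk when shut: 12 mm thick (case x), 30 mm long (case y), 30 mm high, its foot 7 mm above the lid. A 10 mm square steel rod runs along y through its foot. Room for fingers in front and behind.
- lid_hinge (a point): Middle of the hinge axis (which runs along the case's y), at the case's back edge, 100 mm above the desk.
- lid_lip (a point): Middle of the lower edge of the lid's front lip, a 3 mm sheet turned down 22 mm below the lid's underside along the whole front, 27 to 30 mm in front of the front wall. Shut it is 78 mm above the desk; at a lid angle of 0.15 rad it is 112 mm above it (the lid's top there: 140 mm).
- bolt (a joint): Travel of the bolt in m: 0 shot into its staple on the case's left side, grows as it slides to the right (-y of the case); free of the staple above 0.020, stop at 0.035. Friction about 3 N.
- desk_mic: Black desk microphone on a round base 110 mm wide, bent stem, 210 mm high; origin under the base's centre. To be left alone.
- disc_cases: Stack of three flat disc cases 125 x 142 mm, 30 mm high; origin under its centre. To be left alone.
- tape_roll: Green roll of tape lying flat, 100 mm across, 24 mm high; origin under its centre. To be left alone.

How it is judged:
On the way, in this order (a step that is already met when the one before it is completed fails the run):
1. the bolt is drawn out of its staple (value of joint bolt above 0.02 m), for 0.1 s.
2. the lid is lifted slightly, not yet past the safety catch (value of joint lid between 0.08 and 0.25 rad), for 0.2 s.
3. the catch has been pushed aside and the lid passes it (value of joint lid above 0.5 rad), for 0.1 s.
At the end, for the whole second after the job is handed in: The lid stands open by at least 1.05 rad (60 degrees), at rest (under 0.05 rad/s), released (value of joint lid above 1.05 rad and velocity of joint lid between -0.05 and 0.05 rad/s); the robot touches nothing.
It fails at once if the catch's tab is pushed with more than 20 N (contact force between catch_c1 and anything else above 20 N).
It fails at once if the lid is pulled against the catch with more than 25 N (contact force between catch_c0 and anything else above 25 N).
It fails at once if the desk microphone, disc cases or tape roll are moved by more than 30 mm (distance of any of desk_mic, disc_cases, tape_roll from where it was at the start of the episode above 0.03 m).
It also fails if it takes over 72 s, if anything falls off the work surface, if the arm or the gripper's body presses on something with over 40 N, if the wrist force passes 120 N, or if a joint passes its speed limit or range.

## Working session

There is one attempt and no reset: what is moved stays moved. The work goes in short steps, Python scripts to look and compute and a shell command to move; the robot and the scene stay as the last step left them, time stands still between calls to the robot, and variables do not carry over. Pictures are saved under pics/ and viewed, and the job is handed in when it is done.

```bash
mkdir -p pics; ls
cat > h.py <<'E'
import numpy as np, cv2
from workcell import arm
from scipy.spatial.transform import Rotation as R
def cal(n):
    c=arm.get_calibration(n);K=np.array([[c['fx'],0,c['cx']],[0,c['fy'],c['cy']],[0,0,1.]])
    return K,np.array(c['D'],float),np.array(c['rvec'],float),np.array(c['tvec'],float)
def ray(n,rc):
    K,D,r,t=cal(n);u=cv2.undistortPoints(np.array([[[rc[1],rc[0]]]],float),K,D)[0,0]
    Rm=cv2.Rodrigues(r)[0];return -Rm.T@t.ravel(),Rm.T@np.array([u[0],u[1],1])
def atz(n,rc,z):
    o,d=ray(n,rc);return o+d*(z-o[2])/d[2]
def proj(n,P):
    K,D,r,t=cal(n);return cv2.projectPoints(np.array(P,float).reshape(-1,3),r,t,K,D)[0].reshape(-1,2)
def snap(n,name,crop=None,sc=1):
    im=arm.read_camera(n)[:,:,::-1]
    if crop: 
        a,b,c,d=crop;im=im[a:b,c:d]
    if sc!=1: im=cv2.resize(im,None,fx=sc,fy=sc,interpolation=cv2.INTER_CUBIC)
    cv2.imwrite('pics/'+name,im)
E
python3 - <<'E'
from h import *
s=arm.get_state();print({k:np.round(v,3) for k,v in s.items()})
print(arm.hold_point_z)
for n in('scene','top'):
    snap(n,n+'0.png')
    o,d=ray(n,(200,320));print(n,o.round(3),d.round(3))
    for q in('case','lid_handle','bolt_grip','lid_hinge','lid_lip','catch_slot','desk_mic','disc_cases','tape_roll'):
        for x in arm.tip_of(n,q)[:2]: print(n,q,np.round(x['centre'],1),round(x['confidence'],2))
E
```

```text
pics
{'clock': np.float64(0.0), 'joint_pos': array([-1.208,  0.418, -0.01 ,  1.614,  0.005,  1.111, -0.053]), 'qd': array([ 0.003, -0.   ,  0.001, -0.   ,  0.   ,  0.   , -0.001]), 'tau': array([-1.0000e-03, -8.6447e+01,  6.7900e-01, -4.3489e+01,  1.9000e-02,
        8.0000e-03, -0.0000e+00]), 'ee_pos': array([0.245, 0.574, 0.231]), 'tcp_rot': array([ 0.201,  0.98 , -0.001, -0.   ]), 'wrist_force': array([0.501, 0.996, 0.364]), 'ft_torque': array([ 0.001, -0.041, -0.027]), 'width': np.float64(1.001)}
0.0187
scene [1.281 0.274 0.935] [-0.622 -0.227 -0.749]
scene case [225.  321.5] 0.93
scene lid_handle [174.8 332.4] 0.75
scene bolt_grip [210.6 357.6] 0.52
scene lid_hinge [231.6 305.8] 0.98
scene lid_lip [174.7 339.6] 0.7
scene catch_slot [189.4 338.2] 0.88
scene desk_mic [279.1 419.3] 0.85
scene disc_cases [194.5 241.7] 0.86
scene tape_roll [236.1 433.7] 0.96
top [0.478 0.042 1.124] [ 0.119 -0.002 -0.993]
top case [204.5 322.9] 0.74
top lid_handle [226.5 323. ] 0.83
top bolt_grip [191.2 283.6] 0.48
top lid_hinge [165.  323.1] 0.89
top lid_hinge [239.7 281.4] 0.35
top lid_lip [253.7 322.2] 0.86
top lid_lip [217.3 422. ] 0.21
top catch_slot [239.5 322.7] 0.82
top catch_slot [185.3 222.7] 0.56
top desk_mic [182.4 221.7] 0.57
top disc_cases [218.6 421.7] 0.96
top tape_roll [239.4 220. ] 0.67
```

View pics/scene0.png

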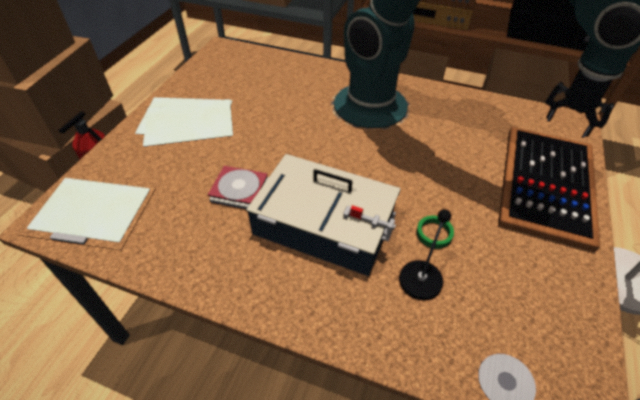

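View pics/top0.png

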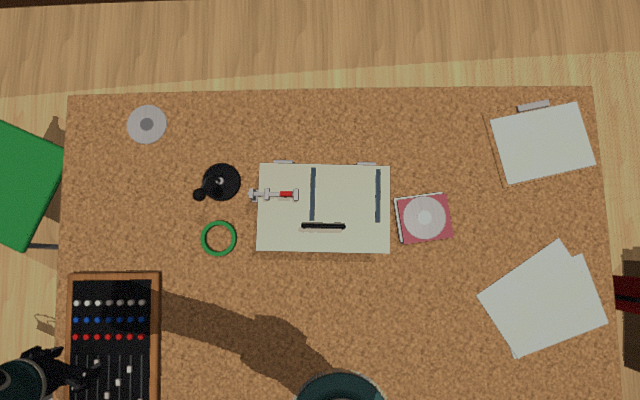

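Run:
```python
from h import *
from scipy.optimize import least_squares
pts={'case':(0,0,0),'lid_handle':(-.065,0,.142),'lid_hinge':(.1,0,.1),'lid_lip':(-.1285,0,.078),'catch_slot':(-.1,0,.073)}
obs={'scene':{'case':(225,321.5),'lid_handle':(174.8,332.4),'lid_hinge':(231.6,305.8),'lid_lip':(174.7,339.6),'catch_slot':(189.4,338.2)},
'top':{'case':(204.5,322.9),'lid_handle':(226.5,323),'lid_hinge':(165,323.1),'lid_lip':(253.7,322.2),'catch_slot':(239.5,322.7)}}
def W(p,l): 
    c,s=np.cos(p[2]),np.sin(p[2]); return np.array([p[0]+c*l[0]-s*l[1],p[1]+s*l[0]+c*l[1],l[2]])
def f(p):
    r=[]
    for n in obs:
        for k,v in obs[n].items(): r+=list(proj(n,W(p,pts[k]))[0]-np.array(v)[::-1])
    return np.array(r)
s=least_squares(f,[.6,.04,0],loss='soft_l1');print(s.x);print(f(s.x).reshape(-1,2).round(1))
for n in obs:
    print(n,arm.get_calibration(n)['fx'])
print('grip top',atz('top',(191.2,283.6),.128),'scene',atz('scene',(210.6,357.6),.128))
print(atz('top',(182.4,221.7),0),atz('scene',(279.1,419.3),0),atz('top',(239.4,220),0),atz('top',(218.6,421.7),0))
```

```text
[ 0.59473826  0.0310701  -0.04378337]
[[ 0.8  1.4]
 [ 0.   0.5]
 [ 1.3 -0.7]
 [ 0.5  1.9]
 [-1.8 -4.9]
 [ 0.3  1.6]
 [ 0.  -0.3]
 [ 1.3 -0.5]
 [ 0.1 -2.1]
 [-0.1  1.3]]
scene 423.33032491205387
top 394.74968270748116
grip top [0.62156683 0.13239751 0.128     ] scene [0.61104308 0.1292612  0.128     ]
[0.66926721 0.32265161 0.        ] [0.6667754 0.3197695 0.       ] [0.50550319 0.32595745 0.        ] [ 0.55300515 -0.25010641  0.        ]
```

The scene picture shows the case in the middle (about 325,210), with the handle at (333,181) and the red grip at (356,211). The mic and tape lie to its left and the discs to its right. In the top picture the handle is at (323,226) and the red grip at about (288,194). Next I'll measure these more exactly.

Run:
```python
from h import *
from scipy.optimize import least_squares
ims={}
for n,crop in(('top',(150,270,240,410)),('scene',(150,280,230,410))):
    im=arm.read_camera(n);ims[n]=im
    a,b,c,d=crop;cv2.imwrite(f'pics/{n}1.png',cv2.resize(im[a:b,c:d,::-1],None,fx=4.4,fy=4.4,interpolation=cv2.INTER_CUBIC))
    i=im.astype(int);m=(i[...,0]>120)&(i[...,1]<70)&(i[...,2]<70)
    m[:a]=0;m[b:]=0;m[:,:c]=0;m[:,d:]=0
    if n=='top': m[:,320:]=0
    if n=='scene': m[:,:300]=0
    ys,xs=np.nonzero(m);print(n,'red',len(ys),ys.mean(),xs.mean(),xs.min(),xs.max(),ys.min(),ys.max())
    for q in('lid_handle','bolt_grip'):
        for o in arm.outline_of(n,q)[:1]:
            ys,xs=np.nonzero(o['region']);print(q,o['rect'],ys.mean(),xs.mean(),o['confidence'])
# lid corners in top (edge fit on cream)
x=[.5947,.0311,-.0438]
def W(p,l): 
    c,s=np.cos(p[2]),np.sin(p[2]); return np.array([p[0]+c*l[0]-s*l[1],p[1]+s*l[0]+c*l[1],l[2]])
for l in [(-.13,.17,.106),(-.13,-.17,.106),(.1,.17,.106),(.1,-.17,.106)]: print(l,proj('top',W(x,l)),proj('scene',W(x,l)))
```

```text
top red 54 193.22222222222223 285.35185185185185 280 291 191 195
lid_handle [245.7, 162.9, 143.8, 92.9] 207.9199253541437 323.24056323691576 0.69
bolt_grip [250.9, 187.9, 42.8, 10.3] 193.87373737373738 275.4848484848485 0.74
scene red 36 209.16666666666666 356.4166666666667 351 361 207 212
bolt_grip [350.2, 203.3, 43.2, 27.0] 215.36749116607774 364.85159010600705 0.78
(-0.13, 0.17, 0.106) [[255.94765426 250.74683214]] [[399.67324984 186.69114027]]
(-0.13, -0.17, 0.106) [[388.68420519 253.83382514]] [[285.90965908 152.94813143]]
(0.1, 0.17, 0.106) [[259.71677976 162.54964686]] [[372.86614403 251.92661568]]
(0.1, -0.17, 0.106) [[388.97642028 165.64610035]] [[246.63432835 208.62343474]]
```

View pics/top1.png

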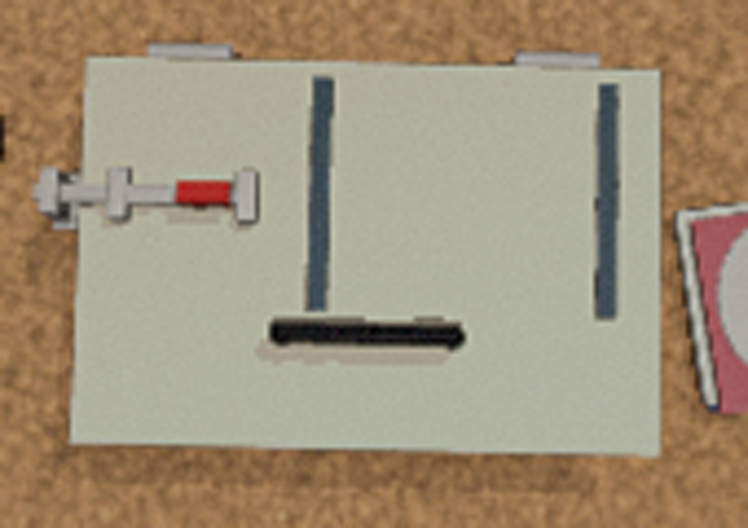

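View pics/scene1.png

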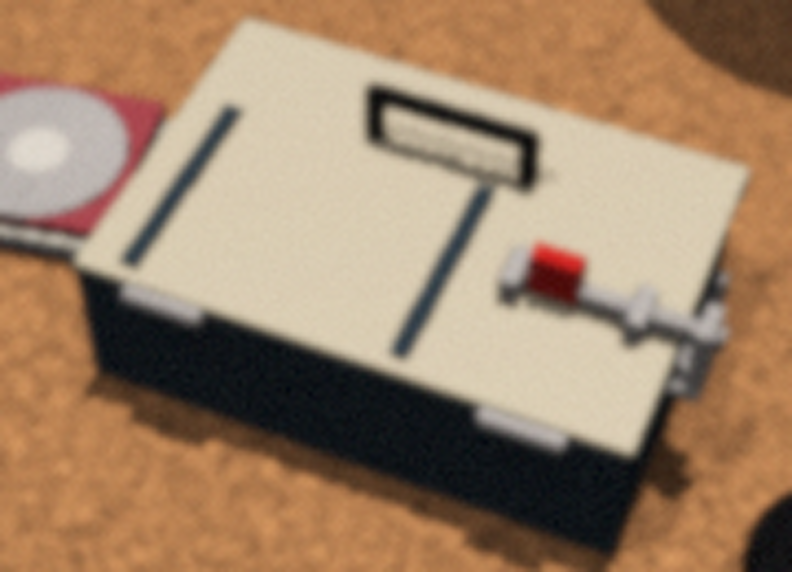

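Run:
```python
from h import *
a=arm.read_camera('scene')[195:240,335:405,::-1];cv2.imwrite('pics/sc2.png',cv2.resize(a,None,fx=11,fy=11,interpolation=cv2.INTER_CUBIC))
x=[.5947,.0298,-.0438]
def tri(a,b):
    (o,d),(p,e)=ray('top',a),ray('scene',b)
    A=np.c_[d,-e];s=np.linalg.lstsq(A,p-o,rcond=None)[0];P,Q=o+d*s[0],p+e*s[1];return ((P+Q)/2).round(4),np.linalg.norm(P-Q).round(4)
for z in(.128,.14,.143):print(z,atz('top',(193.2,285.35),z).round(4),atz('scene',(209.2,356.4),z).round(4))
print('grip',tri((193.2,285.35),(209.2,356.4)))
print('handle',tri((150+334/4.4,240+367/4.4),(150+112/4.4,230+455/4.4)))
# model grid around case: where (case frame) is red at z .143
for z in(.135,.143):
    w=atz('top',(193.2,285.35),z);c,s=np.cos(x[2]),np.sin(x[2]);d=w[:2]-x[:2];print('case xy',c*d[0]+s*d[1],-s*d[0]+c*d[1])
c,s=np.cos(x[2]),np.sin(x[2])
print('handle world',x[0]-.065*c,x[1]-.065*s)
```

```text
0.128 [0.6163 0.128  0.128 ] [0.6077 0.1251 0.128 ]
0.14 [0.6147 0.127  0.14  ] [0.6177 0.1273 0.14  ]
0.143 [0.6143 0.1267 0.143 ] [0.6202 0.1279 0.143 ]
grip (array([0.6152, 0.127 , 0.137 ]), np.float64(0.0005))
handle (array([0.5299, 0.0348, 0.142 ]), np.float64(0.0037))
case xy 0.0163726423773691 0.0983937021806621
case xy 0.015293776930608148 0.09765452505569319
handle world 0.5297623393328548 0.032646089787533784
```

View pics/sc2.png

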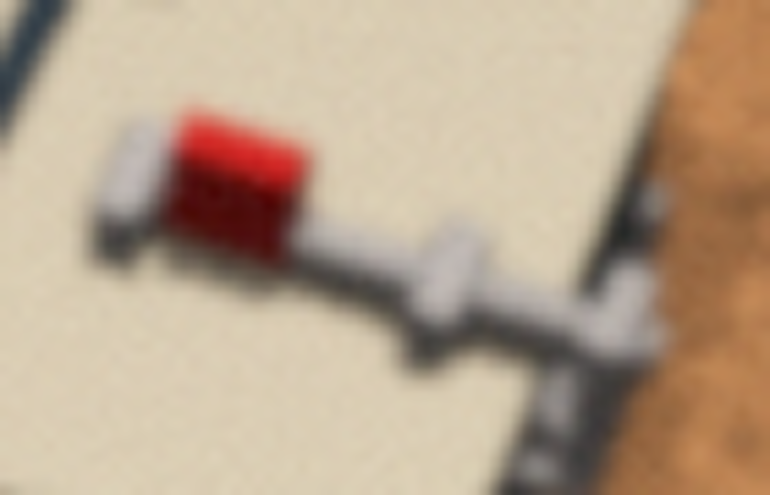

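```bash
python3 -m creep '[{"travel":[0.02,-0.03,0.02],"dr":[0,0,-0.12],"jaw":60},{"travel":[0.04,-0.06,0.05],"dr":[0,0,-0.24],"jaw":60},{"travel":[0.06,-0.1,0.06],"dr":[0,0,-0.36],"jaw":60},{"travel":[0.08,-0.135,0.06],"dr":[0,0,-0.48],"jaw":60},{"travel":[0.095,-0.17,0.06],"dr":[0,0,-0.6],"jaw":60},{"travel":[0.11,-0.205,0.06],"dr":[0,0,-0.72],"jaw":60},{"travel":[0.13,-0.24,0.06],"dr":[0,0,-0.84],"jaw":60},{"travel":[0.15,-0.275,0.06],"dr":[0,0,-0.96],"jaw":60},{"travel":[0.17,-0.31,0.06],"dr":[0,0,-1.08],"jaw":60},{"travel":[0.19,-0.34,0.06],"dr":[0,0,-1.2],"jaw":60}]' 30; python3 -m creep '[{"travel":[0.03,-0.02,0],"dr":[0,0,-0.01],"jaw":50},{"travel":[0.07,-0.04,0],"dr":[0,0,-0.01],"jaw":50},{"travel":[0.11,-0.065,0],"dr":[0,0,-0.01],"jaw":50},{"travel":[0.145,-0.085,0],"dr":[0,0,-0.01],"jaw":50},{"travel":[0.17,-0.1,-0.02],"dr":[0,0,-0.01],"jaw":50},{"travel":[0.18,-0.108,-0.05],"dr":[0,0,-0.01],"jaw":50},{"travel":[0.18,-0.108,-0.08],"dr":[0,0,-0.01],"jaw":50},{"travel":[0.18,-0.108,-0.1],"dr":[0,0,-0.01],"jaw":50},{"travel":[0.18,-0.108,-0.1],"dr":[0,0,-0.01],"jaw":50}]'
python3 - <<'E'
from h import *
s=arm.get_state();print({k:np.round(v,3) for k,v in s.items()});print(R.from_quat(s['tcp_rot']).as_matrix().round(3))
E
```

```text
clock: 2.18
ee_pos: [0.4362, 0.2322, 0.2917]
tcp_rot: [0.721, 0.693, 0.0, -0.0]
wrist_force: [0.4, 0.9, 0.9]
width: 0.597
clock: 2.93
ee_pos: [0.6137, 0.1262, 0.187]
tcp_rot: [0.722, 0.692, -0.003, -0.001]
wrist_force: [0.1, 0.6, -0.4]
width: 0.501
{'clock': np.float64(2.933), 'joint_pos': array([-0.57 ,  0.496,  0.433,  1.659, -0.232,  1.044, -0.108]), 'qd': array([-0.017, -0.057,  0.017, -0.063,  0.022,  0.077, -0.017]), 'tau': array([  2.342, -86.549,  11.814, -41.719,  -0.323,  -1.685,   0.352]), 'ee_pos': array([0.614, 0.126, 0.187]), 'tcp_rot': array([ 0.722,  0.692, -0.003, -0.001]), 'wrist_force': array([ 0.103,  0.569, -0.408]), 'ft_torque': array([-0.008,  0.034,  0.001]), 'width': np.float64(0.501)}
[[ 0.043  0.999 -0.006]
 [ 0.999 -0.043 -0.002]
 [-0.002 -0.006 -1.   ]]
```

```bash
python3 -m creep '[{"travel":[0.001,0.001,-0.02],"dr":[0,0,0],"jaw":50},{"travel":[0.001,0.001,-0.045],"dr":[0,0,0],"jaw":50},{"travel":[0.001,0.001,-0.06],"dr":[0,0,0],"jaw":50},{"travel":[0.001,0.001,-0.06],"dr":[0,0,0],"jaw":50}]'
python3 - <<'E'
from h import *
snap('scene','s3.png',(130,260,260,460),3.8)
snap('top','t3.png',(150,270,240,410),4.4)
E
```

```text
clock: 3.27
ee_pos: [0.6156, 0.1279, 0.1298]
tcp_rot: [0.722, 0.692, -0.001, -0.001]
wrist_force: [-0.1, 0.3, -0.7]
width: 0.498
```

View pics/s3.png

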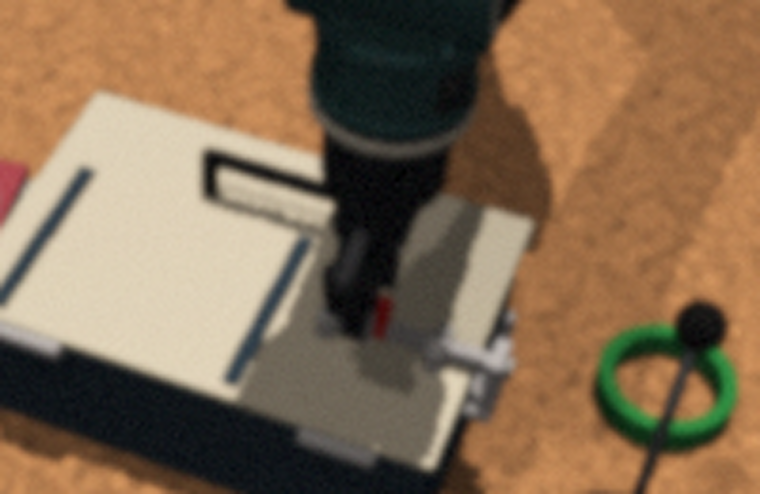

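The finger stands behind the grip, whose left edge still shows at (383,317). I'll close on it.

```bash
python3 -m creep '[{"travel":[0,0,0],"dr":[0,0,0],"jaw":0},{"travel":[0,0,0],"dr":[0,0,0],"jaw":0},{"travel":[0,0,0],"dr":[0,0,0],"jaw":0},{"travel":[0,0,0],"dr":[0,0,0],"jaw":0},{"travel":[0,0,0],"dr":[0,0,0],"jaw":0},{"travel":[0,0,0],"dr":[0,0,0],"jaw":0}]' 30
```

```text
clock: 3.87
ee_pos: [0.6161, 0.128, 0.1328]
tcp_rot: [0.722, 0.692, 0.0, -0.001]
wrist_force: [-12.7, -0.8, 16.8]
width: 0.13
```

```bash
python3 -m creep '[{"travel":[-0.001,0,0.002],"dr":[0,0,0],"jaw":0},{"travel":[-0.001,0,0.003],"dr":[0,0,0],"jaw":0},{"travel":[-0.001,0,0.003],"dr":[0,0,0],"jaw":0}]'
```

```text
clock: 4.12
ee_pos: [0.6158, 0.128, 0.134]
tcp_rot: [0.722, 0.692, 0.0, 0.0]
wrist_force: [7.3, 1.6, -15.5]
width: 0.128
```

```bash
python3 -m creep '[{"travel":[0.0003,0,-0.0015],"dr":[0,0,0],"jaw":0},{"travel":[0.0003,-0.006,-0.0015],"dr":[0,0,0],"jaw":0},{"travel":[0,-0.012,-0.0015],"dr":[0,0,0],"jaw":0},{"travel":[-0.0003,-0.018,-0.0015],"dr":[0,0,0],"jaw":0},{"travel":[-0.0006,-0.024,-0.0015],"dr":[0,0,0],"jaw":0},{"travel":[-0.0009,-0.029,-0.0015],"dr":[0,0,0],"jaw":0},{"travel":[-0.0009,-0.031,-0.0015],"dr":[0,0,0],"jaw":0},{"travel":[-0.0009,-0.031,-0.0015],"dr":[0,0,0],"jaw":0},{"travel":[-0.0009,-0.031,-0.0015],"dr":[0,0,0],"jaw":0}]'; python3 -m creep '[{"travel":[0,0,0],"dr":[0,0,0],"jaw":30},{"travel":[0,0,0],"dr":[0,0,0],"jaw":50},{"travel":[0,0,0],"dr":[0,0,0],"jaw":50},{"travel":[0,0,0.03],"dr":[0,0,0],"jaw":50},{"travel":[0,0,0.06],"dr":[0,0,0],"jaw":50},{"travel":[-0.08,-0.05,0.06],"dr":[0,0,0],"jaw":50},{"travel":[-0.08,-0.05,0.06],"dr":[0,0,0],"jaw":50},{"travel":[-0.08,-0.05,0.06],"dr":[0,0,0],"jaw":50}]';  python3 - <<'E'
from h import *
snap('scene','s4.png',(130,260,260,460),3.8)
snap('top','t4.png',(150,270,240,410),4.4)
E
```

```text
clock: 4.87
ee_pos: [0.6145, 0.0968, 0.1331]
tcp_rot: [0.722, 0.692, 0.0, -0.0]
wrist_force: [-6.0, 2.9, 2.7]
width: 0.131
clock: 5.53
ee_pos: [0.531, 0.0432, 0.1929]
tcp_rot: [0.723, 0.691, -0.0, -0.0]
wrist_force: [0.9, -0.6, -0.3]
width: 0.501
```

View pics/s4.png

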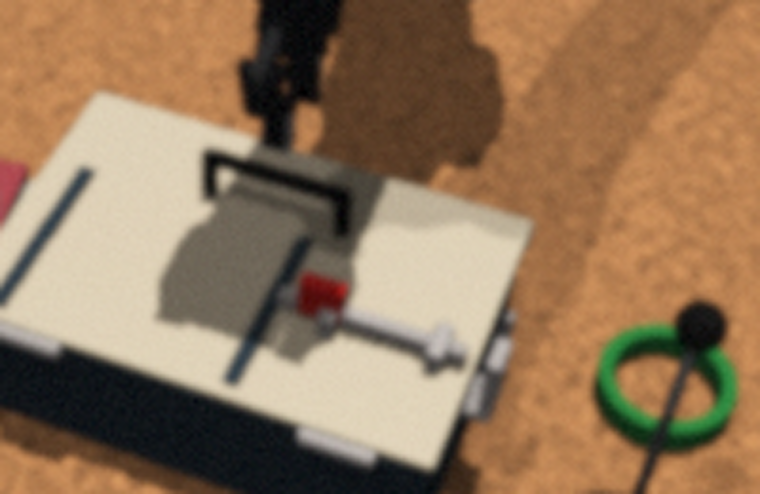

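The bolt is clear of its staple: the rod now ends at (462,358), short of the staple. Now the handle.

```bash
python3 -m creep '[{"travel":[-0.001,-0.009,0],"dr":[0,0,0],"jaw":50},{"travel":[-0.001,-0.009,-0.03],"dr":[0,0,0],"jaw":50},{"travel":[-0.001,-0.009,-0.055],"dr":[0,0,0],"jaw":50},{"travel":[-0.001,-0.009,-0.067],"dr":[0,0,0],"jaw":50},{"travel":[-0.001,-0.009,-0.067],"dr":[0,0,0],"jaw":50}]';python3 -m creep '[{"travel":[0,0,0],"dr":[0,0,0],"jaw":0},{"travel":[0,0,0],"dr":[0,0,0],"jaw":0},{"travel":[0,0,0],"dr":[0,0,0],"jaw":0},{"travel":[0,0,0],"dr":[0,0,0],"jaw":0},{"travel":[0,0,0],"dr":[0,0,0],"jaw":0},{"travel":[0,0,0],"dr":[0,0,0],"jaw":0}]' 40
```

```text
clock: 6.05
ee_pos: [0.5329, 0.0374, 0.1234]
tcp_rot: [0.722, 0.692, -0.002, -0.001]
wrist_force: [-0.4, -0.6, -0.5]
width: 0.505
clock: 6.55
ee_pos: [0.5318, 0.0378, 0.1268]
tcp_rot: [0.722, 0.692, -0.001, -0.002]
wrist_force: [-22.0, -0.4, 17.5]
width: 0.128
```

```bash
python3 -m creep '[{"travel":[-0.001,0,0.003],"dr":[0,0.02,0],"jaw":0},{"travel":[0,0,0.006],"dr":[0.001,0.04,0],"jaw":0},{"travel":[0,0,0.009],"dr":[0.002,0.06,0],"jaw":0},{"travel":[0.001,0,0.012],"dr":[0.003,0.08,0],"jaw":0},{"travel":[0.002,0,0.015],"dr":[0.004,0.09,0],"jaw":0},{"travel":[0.002,0,0.018],"dr":[0.004,0.1,0],"jaw":0},{"travel":[0.003,0,0.02],"dr":[0.005,0.11,0],"jaw":0},{"travel":[0.003,0,0.022],"dr":[0.005,0.12,0],"jaw":0},{"travel":[0.003,0,0.022],"dr":[0.005,0.12,0],"jaw":0}]'
python3 - <<'E'
from h import *
snap('scene','s5.png',(130,260,230,430),3.8)
for n in('scene','top'):
  for q in('lid_handle','lid_lip'):
    for x in arm.tip_of(n,q)[:1]: print(n,q,np.round(x['centre'],1),round(x['confidence'],2))
E
```

```text
clock: 7.3
ee_pos: [0.5368, 0.0376, 0.1484]
tcp_rot: [0.721, 0.69, -0.042, -0.043]
wrist_force: [-5.9, -1.8, 1.6]
width: 0.119
scene lid_handle [172.  334.8] 0.82
scene lid_lip [167.5 339.8] 0.95
top lid_handle [165.9 324.8] 0.23
top lid_lip [182.4 221.3] 0.32
```

View pics/s5.png

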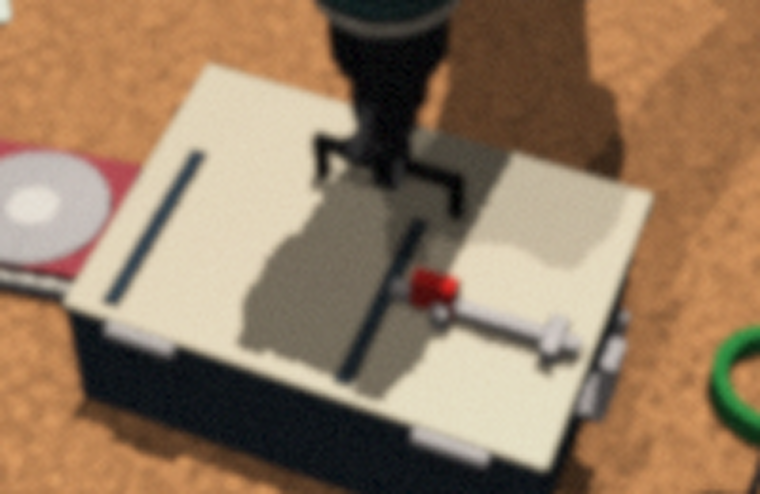

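```bash
cat >> h.py <<'E'
CP=[.5947,.0298,-.0438]
def case2w(l):
    c,s=np.cos(CP[2]),np.sin(CP[2]); return np.array([CP[0]+c*l[0]-s*l[1],CP[1]+s*l[0]+c*l[1],l[2]])
def lidpt(a,l): # lid frame rel hinge axis x,z; y
    c,s=np.cos(a),np.sin(a);return case2w((.1+l[0]*c+l[2]*s,l[1],.1-l[0]*s+l[2]*c))
E
python3 - <<'E'
from h import *
for a in(0,.08,.1,.12,.13,.14,.15,.17): print(a,*[proj('scene',lidpt(a,(-.23,y,.006))).round(1)[0] for y in(.17,-.17)],lidpt(a,(-.165,0,.042)).round(4))
E
```

```text
0 [399.2 186.6] [285.5 152.8] [0.5298 0.0326 0.142 ]
0.08 [400.1 182.1] [285.  148.3] [0.5336 0.0325 0.1551]
0.1 [400.3 181.1] [284.8 147.2] [0.5348 0.0324 0.1583]
0.12 [400.5 180. ] [284.6 146.2] [0.536  0.0324 0.1615]
0.13 [400.6 179.5] [284.5 145.6] [0.5366 0.0323 0.163 ]
0.14 [400.7 179. ] [284.4 145.1] [0.5372 0.0323 0.1646]
0.15 [400.7 178.5] [284.3 144.6] [0.5379 0.0323 0.1662]
0.17 [400.9 177.5] [284.1 143.5] [0.5392 0.0322 0.1693]
```

```bash
python3 -m creep '[{"travel":[0,0,0.001],"dr":[0,0.01,0],"jaw":0},{"travel":[0.0005,0,0.002],"dr":[0,0.02,0],"jaw":0},{"travel":[0.0005,0,0.003],"dr":[0,0.02,0],"jaw":0},{"travel":[0.0005,0,0.0035],"dr":[0,0.02,0],"jaw":0},{"travel":[0.0005,0,0.0035],"dr":[0,0.02,0],"jaw":0}]'
python3 - <<'E'
from h import *
snap('scene','s6.png',(130,260,230,430),3.8)
E
```

```text
clock: 7.97
ee_pos: [0.5375, 0.0376, 0.1513]
tcp_rot: [0.72, 0.69, -0.049, -0.05]
wrist_force: [3.1, -4.0, -11.4]
width: 0.122
```

View pics/s6.png

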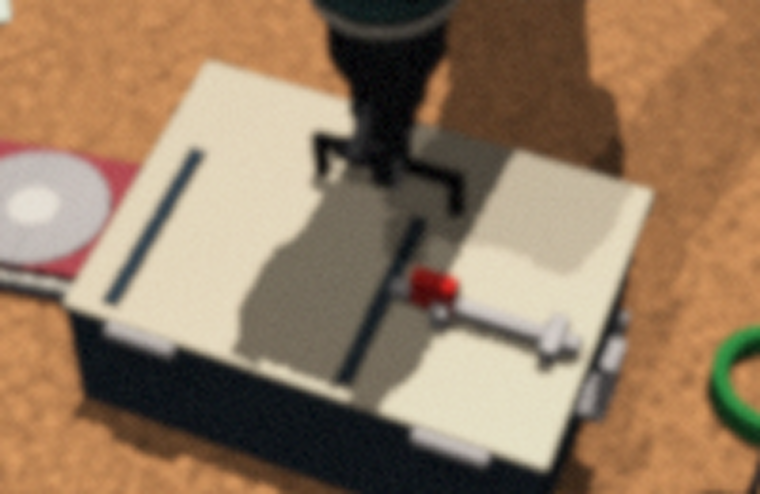

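```bash
python3 -m creep '[{"travel":[0,0,-0.001],"dr":[0,0,0],"jaw":30},{"travel":[0,0,-0.001],"dr":[0,0,0],"jaw":45},{"travel":[0,0,-0.001],"dr":[0,0,0],"jaw":45},{"travel":[0.005,0,0.03],"dr":[0,0,0],"jaw":45},{"travel":[0.01,0,0.065],"dr":[0,0,0],"jaw":45},{"travel":[-0.02,-0.02,0.1],"dr":[0,-0.12,0],"jaw":20},{"travel":[-0.06,-0.04,0.11],"dr":[0,-0.14,0],"jaw":0},{"travel":[-0.1,-0.06,0.11],"dr":[0,-0.14,0],"jaw":0},{"travel":[-0.1,-0.06,0.11],"dr":[0,-0.14,0],"jaw":0},{"travel":[-0.1,-0.06,0.11],"dr":[0,-0.14,0],"jaw":0}]'
python3 - <<'E'
from h import *
snap('scene','s7.png',(130,260,230,430),3.8)
s=arm.get_state();print(s['joint_pos'].round(3))
ex=np.array([np.cos(CP[2]),np.sin(CP[2]),0]);ey=np.array([-ex[1],ex[0],0]);ez=np.array([0,0,1.])
th=np.radians(40);Z=np.sin(th)*ex-np.cos(th)*ez
M0=R.from_quat(s['tcp_rot'])
for sg in(1,-1):
    Y=sg*ey;X=np.cross(Y,Z);M=R.from_matrix(np.c_[X,Y,Z]);print(sg,(M*M0.inv()).as_rotvec().round(4))
for l in((-.165,-.085,.085),(-.165,-.085,.066),(-.1114,-.085,.066)):print(l,case2w(l).round(4),(case2w(l)-s['ee_pos']).round(4))
E
```

```text
clock: 8.85
ee_pos: [0.4339, -0.0244, 0.2626]
tcp_rot: [0.723, 0.691, 0.003, -0.002]
wrist_force: [1.9, -0.3, 1.4]
width: 0.001
[-0.524  0.031  0.526  2.033 -0.026  1.08  -0.03 ]
1 [-0.5774 -0.5257  1.4989]
-1 [ 0.5177 -0.562  -1.5014]
(-0.165, -0.085, 0.085) [ 0.4261 -0.0479  0.085 ] [-0.0099 -0.025  -0.1775]
(-0.165, -0.085, 0.066) [ 0.4261 -0.0479  0.066 ] [-0.0099 -0.025  -0.1965]
(-0.1114, -0.085, 0.066) [ 0.4797 -0.0502  0.066 ] [ 0.0437 -0.0273 -0.1965]
```

View pics/s7.png

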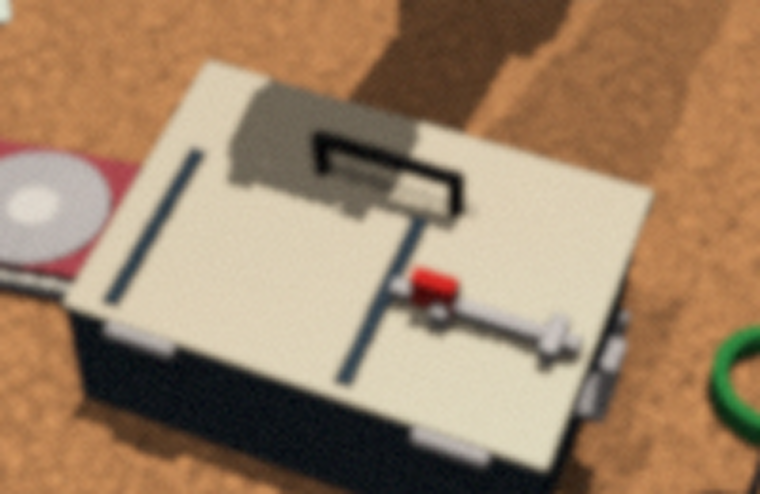

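```bash
python3 -m creep '[{"travel":[0.01,0,0],"dr":[-0.041,-0.037,0.107],"jaw":0},{"travel":[0.02,0,0],"dr":[-0.082,-0.074,0.214],"jaw":0},{"travel":[0.02,0,-0.01],"dr":[-0.123,-0.111,0.321],"jaw":0},{"travel":[0.02,0,-0.02],"dr":[-0.164,-0.148,0.428],"jaw":0},{"travel":[0.02,0,-0.03],"dr":[-0.205,-0.185,0.535],"jaw":0},{"travel":[0.02,0,-0.04],"dr":[-0.247,-0.224,0.642],"jaw":0},{"travel":[0.02,0,-0.05],"dr":[-0.289,-0.263,0.749],"jaw":0},{"travel":[0.01,-0.01,-0.06],"dr":[-0.33,-0.3,0.856],"jaw":0},{"travel":[0,-0.02,-0.06],"dr":[-0.371,-0.338,0.964],"jaw":0},{"travel":[0,-0.02,-0.06],"dr":[-0.371,-0.338,0.964],"jaw":0}]'
python3 - <<'E'
from h import *
s=arm.get_state();print(s['joint_pos'].round(3))
ex=np.array([np.cos(CP[2]),np.sin(CP[2]),0]);ey=np.array([-ex[1],ex[0],0]);ez=np.array([0,0,1.])
th=np.radians(40);Z=np.sin(th)*ex-np.cos(th)*ez
M0=R.from_quat(s['tcp_rot'])
Y=ey;X=np.cross(Y,Z);M=R.from_matrix(np.c_[X,Y,Z]);print((M*M0.inv()).as_rotvec().round(4))
for l in((-.165,-.085,.085),):print(l,(case2w(l)-s['ee_pos']).round(4))
E
```

```text
clock: 9.73
ee_pos: [0.4347, -0.0432, 0.1998]
tcp_rot: [0.297, 0.925, -0.006, 0.236]
wrist_force: [0.7, 0.7, -0.2]
width: 0.0
[-0.575 -0.127  0.436  2.416  0.598  0.478  0.332]
[-0.1989 -0.1869  0.5292]
(-0.165, -0.085, 0.085) [-0.0085 -0.0047 -0.1148]
```

```bash
python3 -m creep '[{"travel":[0,0,-0.01],"dr":[-0.04,-0.037,0.106],"jaw":0},{"travel":[0,0,-0.03],"dr":[-0.08,-0.075,0.212],"jaw":0},{"travel":[0,0,-0.05],"dr":[-0.12,-0.112,0.318],"jaw":0},{"travel":[0,0,-0.07],"dr":[-0.16,-0.15,0.424],"jaw":0},{"travel":[0,0,-0.09],"dr":[-0.199,-0.187,0.529],"jaw":0},{"travel":[0,-0.005,-0.11],"dr":[-0.199,-0.187,0.529],"jaw":0},{"travel":[0,-0.005,-0.115],"dr":[-0.199,-0.187,0.529],"jaw":0},{"travel":[0,-0.005,-0.115],"dr":[-0.199,-0.187,0.529],"jaw":0}]'
cat > m.py <<'E'
from h import *
import sys
s=arm.get_state();print(s['joint_pos'].round(3),s['wrist_force'].round(2))
ex=np.array([np.cos(CP[2]),np.sin(CP[2]),0]);ey=np.array([-ex[1],ex[0],0]);ez=np.array([0,0,1.])
th=np.radians(40);Z=np.sin(th)*ex-np.cos(th)*ez
M0=R.from_quat(s['tcp_rot'])
Y=ey;X=np.cross(Y,Z);M=R.from_matrix(np.c_[X,Y,Z]);print('rot left',(M*M0.inv()).as_rotvec().round(4))
z=M0.as_matrix()[:,2];print('tilt',np.degrees(np.arccos(-z[2])).round(1))
d=s['ee_pos']-np.array([*CP[:2],0]);print('case xyz',(d@ex).round(4),(d@ey).round(4),d[2].round(4))
E
python3 m.py; python3 -c "
from h import *
snap('scene','s8.png',(100,230,200,400),3.8);snap('top','t8.png',(180,330,240,410),4)"
```

```text
clock: 10.4
ee_pos: [0.4439, -0.0714, 0.1522]
tcp_rot: [0.151, 0.936, -0.062, 0.312]
wrist_force: [-0.2, -0.2, 0.2]
width: 0.001
[-0.072  0.022 -0.017  2.541  1.651  0.264 -0.411] [-0.23 -0.22  0.21]
rot left [ 0.0115 -0.0534  0.2847]
tilt 37.1
case xyz -0.1462 -0.1077 0.1522
```

View pics/s8.png

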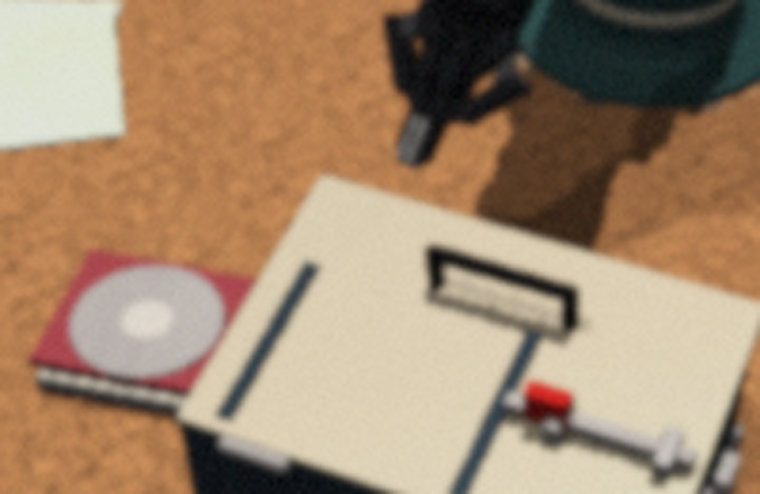

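View pics/t8.png

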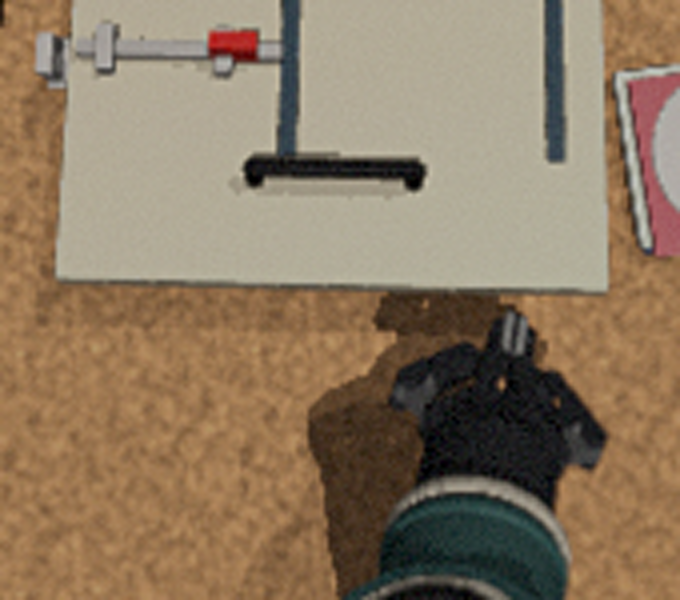

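```bash
cat > kin.py <<'E'
from h import *
import itertools
from scipy.optimize import least_squares
S=[([-1.208,.4175,-.01,1.614,.005,1.111,-.053],[.245,.574,.231],[.201,.98,-.001,0]),
([-0.57,.496,.433,1.659,-.232,1.044,-.108],[.614,.126,.187],[.722,.692,-.003,-.001]),
([-0.524,.031,.526,2.033,-.026,1.08,-.03],[.4339,-.0244,.2626],[.723,.691,.003,-.002]),
([-0.575,-.127,.436,2.416,.598,.478,.332],[.4347,-.0432,.1998],[.297,.925,-.006,.236]),
([-0.072,.022,-.017,2.541,1.651,.264,-.411],[.4439,-.0714,.1522],[.151,.936,-.062,.312])]
def fk(q,sg,L,b,c):
    Rm=R.from_euler('z',b);p=np.zeros(3)
    ax='zyzyzyz'
    for i in range(7):
        p=p+Rm.apply(L[i]);Rm=Rm*R.from_euler(ax[i],sg[i]*q[i])
    p=p+Rm.apply(L[7]);return p,Rm*R.from_euler('z',c)
def unpack(v):
    # d0+d1 merged: base->shoulder z; offsets x at elbow/wrist
    L=np.zeros((8,3));L[1]=[v[2],v[10],v[3]];L[3]=[v[4],v[11],v[5]];L[5]=[v[6],v[12],v[7]];L[6]=[v[8],v[13],0];L[7]=[0,0,v[9]]
    L[4]=[v[14],0,0]
    return L
def res(v,sg):
    L=unpack(v);r=[]
    for q,p,o in S:
        P,O=fk(q,sg,L,v[0],v[1]);r+=list((P-p)*5);r+=list((O*R.from_quat(o).inv()).as_rotvec())
    return np.r_[np.array(r),1e-3*np.array(v[10:])]
if __name__=='__main__':
    out=[]
    for s in itertools.product((1,-1),repeat=4):
      for b in (0,np.pi,1.57,-1.57):
        for c in(0,np.pi,1.57,-1.57):
          sg=[s[0],1,s[1],1,s[2],1,s[3]]
          O=sum(np.linalg.norm((fk(q,sg,np.zeros((8,3)),b,c)[1]*R.from_quat(o).inv()).as_rotvec()) for q,p,o in S)
          out.append((O,sg,b,c))
    out.sort(key=lambda t:t[0])
    for t in out[:3]: print(t)
    for O,sg,b,c in out[:3]:
      f=least_squares(res,[b,c,0,.35,0,.4,0,.4,0,.25,0,0,0,0,0],args=(sg,),max_nfev=2000);print(f.cost,f.x.round(3),sg)
E
python3 kin.py
```

```text
(np.float64(0.006824384453920535), [-1, 1, -1, 1, -1, 1, -1], 0, 1.57)
(np.float64(1.60138238632742), [-1, 1, -1, 1, -1, 1, -1], -1.57, 0)
(np.float64(1.6016707053696448), [-1, 1, -1, 1, -1, 1, -1], 1.57, 3.141592653589793)
3.79153630432407e-05 [ 1.000e-03  1.571e+00 -2.000e-03  2.910e-01  1.000e-03  5.050e-01
 -3.000e-03  4.700e-01  1.000e-03  3.140e-01 -1.400e-02 -1.700e-02
  0.000e+00  0.000e+00  2.000e-03] [-1, 1, -1, 1, -1, 1, -1]
3.791536304308672e-05 [ 1.000e-03  1.571e+00 -2.000e-03  2.910e-01  1.000e-03  5.050e-01
 -3.000e-03  4.700e-01  1.000e-03  3.140e-01 -1.400e-02 -1.700e-02
  0.000e+00  0.000e+00  2.000e-03] [-1, 1, -1, 1, -1, 1, -1]
3.791536304302634e-05 [ 1.000e-03  1.571e+00 -2.000e-03  2.910e-01  1.000e-03  5.050e-01
 -3.000e-03  4.700e-01  1.000e-03  3.140e-01 -1.400e-02 -1.700e-02
  0.000e+00  0.000e+00  2.000e-03] [-1, 1, -1, 1, -1, 1, -1]
```

```bash
cat > ik.py <<'E'
from kin import *
sg=[-1,1,-1,1,-1,1,-1]
f=least_squares(res,[0,1.57,0,.35,0,.4,0,.4,0,.25,0,0,0,0,0],args=(sg,));V=f.x;LL=unpack(V)
lo=np.array([-2.81,-.39,-1.27,.06,-1.19,.19,-2.82])+.02;hi=np.array([2.81,2.02,1.25,2.57,4.33,2,2.82])-.02
ex=np.array([np.cos(CP[2]),np.sin(CP[2]),0]);ey=np.array([-ex[1],ex[0],0]);ez=np.array([0,0,1.])
def ori(tilt,mode):
    th=np.radians(tilt);Z=np.sin(th)*ex-np.cos(th)*ez
    if mode in('y+','y-'): Y=ey*(1 if mode=='y+' else -1)
    else: 
        Y=(np.cos(th)*ex+np.sin(th)*ez)*(1 if mode=='x+' else -1)
    return R.from_matrix(np.c_[np.cross(Y,Z),Y,Z])
def ik(p,O,q0,w=.02):
    def g(q):
        P,o=fk(q,sg,LL,V[0],V[1]);return np.r_[(P-p)*20,(o*O.inv()).as_rotvec()*4,1e-3*(q-q0)]
    s=least_squares(g,np.clip(q0,lo,hi),bounds=(lo,hi),max_nfev=300);return s.x,np.linalg.norm(s.fun[:3])/20*1e3,np.degrees(np.linalg.norm(s.fun[3:6])/4)
E
cat > t.py <<'E'
from ik import *
rng=np.random.default_rng(0)
seeds=[np.array([-.072,.022,-.017,2.4,1.6,.4,-.4]),np.array([-.57,-.1,.44,2.4,.6,.5,.3]),np.array([.5,0,-.5,2.4,0,.5,0]),np.array([.5,0,-.5,2.4,3,.5,1.5])]+[rng.uniform(lo,hi) for _ in range(6)]
for mode in('y+','y-','x+','x-'):
  for t in(30,35,40):
    for loc in((-.15,-.085,.085),(-.112,-.085,.066),(-.112,.08,.066)):
      b=min((ik(case2w(loc),ori(t,mode),q) for q in seeds),key=lambda r:r[1]+r[2]);print(mode,t,loc,b[0].round(2),b[1].round(1),b[2].round(1))
E
time python3 t.py
```

```text
y+ 30 (-0.15, -0.085, 0.085) [ 0.89  0.3  -0.9   2.5   1.96  0.24 -0.3 ] 0.0 0.0
y+ 30 (-0.112, -0.085, 0.066) [ 0.85  0.44 -0.89  2.43  1.96  0.33 -0.26] 0.0 0.0
y+ 30 (-0.112, 0.08, 0.066) [-0.22  0.34 -0.24  2.39  1.76  0.31 -0.59] 0.0 0.0
y+ 35 (-0.15, -0.085, 0.085) [ 1.18  0.51 -1.25  2.55  2.08  0.5  -0.33] 0.7 0.3
y+ 35 (-0.112, -0.085, 0.066) [ 1.02  0.58 -1.09  2.48  2.16  0.53 -0.38] 0.0 0.0
y+ 35 (-0.112, 0.08, 0.066) [ 0.6   0.77 -1.25  2.42  1.9   0.96 -0.48] 0.0 0.0
y+ 40 (-0.15, -0.085, 0.085) [ 1.19  0.54 -1.25  2.55  2.16  0.52 -0.37] 9.0 3.6
y+ 40 (-0.112, -0.085, 0.066) [ 1.1   0.72 -1.19  2.53  2.31  0.71 -0.43] 0.0 0.0
y+ 40 (-0.112, 0.08, 0.066) [ 0.58  0.83 -1.25  2.46  2.04  1.09 -0.59] 0.0 0.0
y- 30 (-0.15, -0.085, 0.085) [ 0.81  0.28 -0.82  2.51  2.02  0.21  2.76] 0.0 0.0
y- 30 (-0.112, -0.085, 0.066) [ 0.56  0.35 -0.56  2.44  2.2   0.21  2.58] 0.0 0.0
y- 30 (-0.112, 0.08, 0.066) [ 0.04  0.38 -0.53  2.38  1.73  0.41  2.62] 0.0 0.0
y- 35 (-0.15, -0.085, 0.085) [ 1.17  0.5  -1.24  2.55  2.09  0.49  2.8 ] 0.7 0.3
y- 35 (-0.112, -0.085, 0.066) [ 0.27  0.33 -0.2
[... 1156 characters left out ...]
19] 0.0 0.0
x- 30 (-0.112, -0.085, 0.066) [ 0.56  0.35 -0.56  2.44  2.2   0.21  1.01] 0.0 0.0
x- 30 (-0.112, 0.08, 0.066) [ 0.2   0.42 -0.7   2.38  1.72  0.48  1.09] 0.0 0.0
x- 35 (-0.15, -0.085, 0.085) [ 1.18  0.51 -1.25  2.55  2.08  0.5   1.24] 0.7 0.3
x- 35 (-0.112, -0.085, 0.066) [ 0.66  0.39 -0.67  2.49  2.5   0.35  0.74] 0.0 0.0
x- 35 (-0.112, 0.08, 0.066) [-0.43  0.35 -0.05  2.44  2.15  0.36  0.54] 0.0 0.0
x- 40 (-0.15, -0.085, 0.085) [ 1.19  0.54 -1.25  2.55  2.16  0.52  1.2 ] 9.0 3.6
x- 40 (-0.112, -0.085, 0.066) [ 0.73  0.46 -0.75  2.54  2.65  0.51  0.63] 0.0 0.0
x- 40 (-0.112, 0.08, 0.066) [-0.39  0.38 -0.12  2.49  2.29  0.51  0.37] 0.0 0.0
real	2m2.275s
user	2m0.791s
sys	0m0.263s
```

```bash
cat > t2.py <<'E'
from ik import *
from scipy.spatial.transform import Slerp
s=arm.get_state()
def run(tilt,mode,way):
    q=s['joint_pos'].copy();P0,O0=fk(q,sg,LL,V[0],V[1]);Os=[O0];Ps=[P0]
    O=ori(tilt,mode)
    for w in way: Ps.append(case2w(w));Os.append(O)
    print(tilt,mode,'model err',(P0-s['ee_pos']).round(4))
    for i in range(len(way)):
        sl=Slerp([0,1],R.concatenate([Os[i],Os[i+1]]))
        m=0
        for u in np.linspace(.125,1,8):
            q,e,a=ik(Ps[i]+u*(Ps[i+1]-Ps[i]),sl(u),q);m=max(m,e+a)
        print(way[i],q.round(2),e.round(1),a.round(1),'max',m.round(1))
way=[(-.15,-.21,.15),(-.15,-.21,.066),(-.112,-.13,.066),(-.112,-.085,.066),(-.112,0,.066),(-.112,.08,.066)]
run(40,'y+',way)
run(36,'y+',way)
E
python3 t2.py
```

```text
40 y+ model err [-0.0003  0.0001 -0.0004]
(-0.15, -0.21, 0.15) [ 1.28  0.14 -0.81  2.49  4.31  0.21 -2.32] 0.0 0.0 max 9.1
(-0.15, -0.21, 0.066) [ 0.85  0.38 -0.38  2.53  3.59  0.41 -1.55] 0.0 0.0 max 0.0
(-0.112, -0.13, 0.066) [ 0.48  0.38 -0.31  2.53  3.16  0.44 -1.4 ] 0.0 0.0 max 0.0
(-0.112, -0.085, 0.066) [ 0.31  0.37 -0.29  2.55  2.95  0.47 -1.34] 0.0 0.0 max 0.0
(-0.112, 0, 0.066) [-0.    0.37 -0.28  2.54  2.57  0.52 -1.23] 0.0 0.0 max 0.0
(-0.112, 0.08, 0.066) [-0.24  0.39 -0.29  2.48  2.23  0.56 -1.11] 0.0 0.0 max 0.0
36 y+ model err [-0.0003  0.0001 -0.0004]
(-0.15, -0.21, 0.15) [ 1.58  0.33 -1.25  2.51  2.51  0.21 -0.52] 14.6 6.1 max 20.7
(-0.15, -0.21, 0.066) [ 1.55  0.7  -1.22  2.48  2.18  0.39  0.03] 0.0 0.0 max 16.9
(-0.112, -0.13, 0.066) [ 1.28  0.74 -1.25  2.47  2.12  0.59 -0.13] 0.0 0.0 max 0.0
(-0.112, -0.085, 0.066) [ 1.14  0.72 -1.25  2.49  2.11  0.68 -0.25] 0.0 0.0 max 0.0
(-0.112, 0, 0.066) [ 0.85  0.73 -1.25  2.48  2.03  0.84 -0.41] 0.0 0.0 max 0.0
(-0.112, 0.08, 0.066) [ 0.59  0.77 -1.25  2.43  1.93  0.98 -0.51] 0.0 0.0 max 0.0
```

```bash
cat > t3.py <<'E'
from t2 import *
print('----')
run(40,'y+',[(-.15,-.21,.066)]+way[2:])
run(40,'y+',[(-.15,-.24,.066)]+way[2:])
run(42,'y+',[(-.15,-.24,.066)]+way[2:])
E
python3 t3.py | sed -n '/----/,$p'
```

```text
----
40 y+ model err [-0.0003  0.0001 -0.0004]
(-0.15, -0.21, 0.066) [ 1.54  0.69 -1.16  2.52  2.52  0.4  -0.27] 0.0 0.0 max 0.9
(-0.112, -0.13, 0.066) [ 1.24  0.71 -1.18  2.51  2.37  0.6  -0.36] 0.0 0.0 max 0.0
(-0.112, -0.085, 0.066) [ 1.11  0.73 -1.2   2.53  2.3   0.72 -0.42] 0.0 0.0 max 0.0
(-0.112, 0, 0.066) [ 0.83  0.76 -1.23  2.52  2.16  0.92 -0.52] 0.0 0.0 max 0.0
(-0.112, 0.08, 0.066) [ 0.57  0.81 -1.24  2.46  2.04  1.07 -0.6 ] 0.0 0.0 max 0.0
40 y+ model err [-0.0003  0.0001 -0.0004]
(-0.15, -0.24, 0.066) [ 1.47  0.57 -0.97  2.48  2.97  0.28 -0.71] 0.0 0.0 max 0.0
(-0.112, -0.13, 0.066) [ 1.03  0.53 -0.91  2.51  2.64  0.48 -0.74] 0.0 0.0 max 0.0
(-0.112, -0.085, 0.066) [ 0.88  0.53 -0.92  2.53  2.51  0.56 -0.75] 0.0 0.0 max 0.0
(-0.112, 0, 0.066) [ 0.61  0.55 -0.95  2.52  2.27  0.71 -0.77] 0.0 0.0 max 0.0
(-0.112, 0.08, 0.066) [ 0.38  0.6  -0.98  2.47  2.07  0.85 -0.77] 0.0 0.0 max 0.0
42 y+ model err [-0.0003  0.0001 -0.0004]
(-0.15, -0.24, 0.066) [ 1.62  0.73 -1.14  2.49  2.65  0.36 -0.29] 0.0 0.0 max 1.0
(-0.112, -0.13, 0.066) [ 1.25  0.74 -1.18  2.53  2.45  0.65 -0.4 ] 0.0 0.0 max 0.0
(-0.112, -0.085, 0.066) [ 1.11  0.76 -1.2   2.55  2.37  0.77 -0.46] 0.0 0.0 max 0.0
(-0.112, 0, 0.066) [ 0.83  0.82 -1.25  2.54  2.22  1.   -0.54] 0.0 0.0 max 0.0
(-0.112, 0.08, 0.066) [ 0.56  0.86 -1.25  2.48  2.09  1.14 -0.62] 0.0 0.0 max 0.0
```

```bash
python3 -m creep '[{"travel":[-0.005,-0.02,0],"dr":[0,0,0],"jaw":0},{"travel":[-0.01,-0.05,0],"dr":[0,0,0],"jaw":0},{"travel":[-0.01,-0.08,0],"dr":[0,0,0],"jaw":0},{"travel":[-0.01,-0.08,0],"dr":[0,0,0],"jaw":0},{"travel":[-0.01,-0.08,0],"dr":[0,0,0],"jaw":0}]'; python3 m.py
```

```text
clock: 10.92
ee_pos: [0.4351, -0.115, 0.1472]
tcp_rot: [0.15, 0.937, -0.069, 0.307]
wrist_force: [0.4, -0.3, -1.2]
width: 0.001
[ 0.409  0.041 -0.349  2.537  1.816  0.207 -0.439] [ 0.4  -0.25 -1.19]
rot left [ 0.0258 -0.065   0.2868]
tilt 36.7
case xyz -0.1531 -0.1517 0.1472
```

```bash
python3 -m creep '[{"travel":[0,-0.02,0],"dr":[0,0,0],"jaw":0},{"travel":[0,-0.04,-0.01],"dr":[0,0,0],"jaw":0},{"travel":[0,-0.06,-0.02],"dr":[0,0,0],"jaw":0},{"travel":[0,-0.06,-0.02],"dr":[0,0,0],"jaw":0},{"travel":[0,-0.06,-0.02],"dr":[0,0,0],"jaw":0},{"travel":[0,-0.06,-0.02],"dr":[0,0,0],"jaw":0}]'; python3 m.py
```

```text
clock: 11.42
ee_pos: [0.4343, -0.1768, 0.1264]
tcp_rot: [0.152, 0.937, -0.07, 0.306]
wrist_force: [-0.2, 0.3, 0.4]
width: 0.001
[ 0.866  0.157 -0.607  2.509  2.336  0.198 -0.755] [-0.21  0.29  0.37]
rot left [ 0.0256 -0.0663  0.2905]
tilt 36.6
case xyz -0.1512 -0.2134 0.1264
```

```bash
python3 -m creep '[{"travel":[0,-0.01,-0.015],"dr":[0,0,0],"jaw":0},{"travel":[0,-0.02,-0.03],"dr":[0,0,0],"jaw":0},{"travel":[0,-0.026,-0.045],"dr":[0.01,-0.02,0.1],"jaw":0},{"travel":[0,-0.026,-0.06],"dr":[0.02,-0.045,0.2],"jaw":0},{"travel":[0,-0.026,-0.06],"dr":[0.026,-0.066,0.29],"jaw":0},{"travel":[0,-0.026,-0.06],"dr":[0.026,-0.066,0.29],"jaw":0},{"travel":[0,-0.026,-0.06],"dr":[0.026,-0.066,0.29],"jaw":0}]'; python3 m.py
```

```text
clock: 12.0
ee_pos: [0.4334, -0.2034, 0.0653]
tcp_rot: [0.02, 0.94, -0.007, 0.342]
wrist_force: [-0.8, -1.1, -0.2]
width: 0.002
[ 1.405  0.544 -0.896  2.483  3.121  0.285 -0.88 ] [-0.82 -1.12 -0.18]
rot left [-0.001  -0.0006 -0.0012]
tilt 40.0
case xyz -0.151 -0.24 0.0653
```

```bash
python3 -m creep '[{"travel":[0.005,0.015,0],"dr":[0,0,0],"jaw":0},{"travel":[0.01,0.03,0],"dr":[0,0,0],"jaw":0},{"travel":[0.015,0.045,0],"dr":[0,0,0],"jaw":0},{"travel":[0.02,0.06,0],"dr":[0,0,0],"jaw":0},{"travel":[0.025,0.075,0],"dr":[0,0,0],"jaw":0},{"travel":[0.029,0.089,0],"dr":[0,0,0],"jaw":0},{"travel":[0.029,0.089,0],"dr":[0,0,0],"jaw":0}]'; python3 m.py; python3 -c "
from h import *
snap('scene','s9.png',(80,230,200,400),3.8);snap('top','t9.png',(180,330,260,430),4)"
```

```text
clock: 12.58
ee_pos: [0.4641, -0.1091, 0.067]
tcp_rot: [0.017, 0.94, -0.008, 0.342]
wrist_force: [-0.6, 0.5, 0.8]
width: 0.001
[ 1.01   0.479 -0.82   2.531  2.82   0.437 -0.895] [-0.55  0.55  0.79]
rot left [ 0.0031 -0.0008 -0.006 ]
tilt 40.0
case xyz -0.1244 -0.1445 0.067
```

View pics/s9.png

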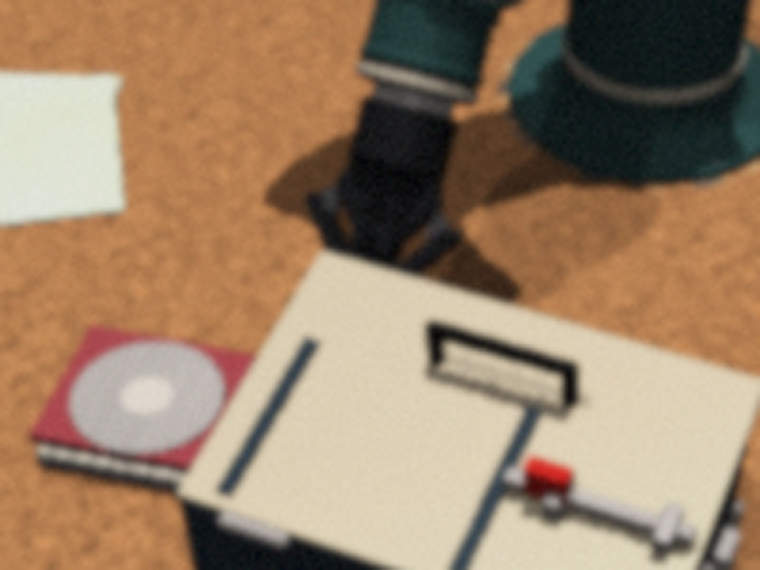

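View pics/t9.png

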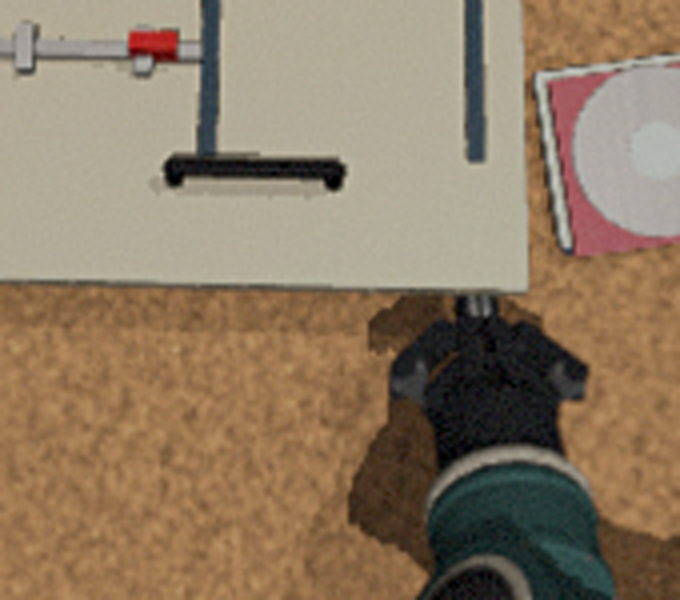

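```bash
python3 -m creep '[{"travel":[0.003,0.008,0],"dr":[0,0,0],"jaw":0},{"travel":[0.006,0.015,0],"dr":[0,0,0],"jaw":0},{"travel":[0.009,0.022,0],"dr":[0,0,0],"jaw":0},{"travel":[0.012,0.03,0],"dr":[0,0,0],"jaw":0},{"travel":[0.0145,0.038,0],"dr":[0,0,0],"jaw":0},{"travel":[0.0148,0.043,0],"dr":[0,0,0],"jaw":0},{"travel":[0.0148,0.043,0],"dr":[0,0,0],"jaw":0}]'; python3 m.py
```

```text
clock: 13.27
ee_pos: [0.478, -0.0686, 0.0666]
tcp_rot: [0.019, 0.94, -0.007, 0.342]
wrist_force: [-1.3, -0.4, -1.0]
width: -0.002
[ 0.842  0.475 -0.8    2.528  2.669  0.494 -0.883] [-1.27 -0.37 -0.96]
rot left [ 0.0013 -0.0002 -0.0036]
tilt 40.0
case xyz -0.1123 -0.1035 0.0666
```

```bash
python3 -m creep '[{"travel":[0,0.004,0],"dr":[0,0,0],"jaw":0},{"travel":[0,0.008,0],"dr":[0,0,0],"jaw":0},{"travel":[0,0.012,0],"dr":[0,0,0],"jaw":0},{"travel":[0.001,0.015,0],"dr":[0,0,0],"jaw":0},{"travel":[0.001,0.017,0],"dr":[0,0,0],"jaw":0},{"travel":[0.001,0.019,0],"dr":[0,0,0],"jaw":0},{"travel":[0.001,0.021,0],"dr":[0,0,0],"jaw":0},{"travel":[0.001,0.023,0],"dr":[0,0,0],"jaw":0}]'; python3 -m creep '[{"travel":[0,0.002,0],"dr":[0,0,0],"jaw":0},{"travel":[0,0.004,0],"dr":[0,0,0],"jaw":0},{"travel":[0,0.006,0],"dr":[0,0,0],"jaw":0},{"travel":[0,0.008,0],"dr":[0,0,0],"jaw":0}]'
```

```text
clock: 13.93
ee_pos: [0.4789, -0.046, 0.0665]
tcp_rot: [0.019, 0.939, -0.007, 0.342]
wrist_force: [-0.5, 0.4, 0.0]
width: 0.004
clock: 14.27
ee_pos: [0.4789, -0.0379, 0.0666]
tcp_rot: [0.019, 0.939, -0.007, 0.342]
wrist_force: [0.4, -0.9, 0.5]
width: -0.003
```

```bash
python3 -m creep '[{"travel":[0,0.002,0],"dr":[0,0,0],"jaw":0},{"travel":[0,0.004,0],"dr":[0,0,0],"jaw":0},{"travel":[0,0.006,0],"dr":[0,0,0],"jaw":0},{"travel":[0,0.008,0],"dr":[0,0,0],"jaw":0}]'; python3 m.py
```

```text
clock: 14.6
ee_pos: [0.4789, -0.0299, 0.0666]
tcp_rot: [0.019, 0.939, -0.007, 0.342]
wrist_force: [0.1, 0.1, -0.3]
width: -0.002
[ 0.712  0.473 -0.806  2.538  2.541  0.555 -0.879] [ 0.15  0.11 -0.3 ]
rot left [ 0.0006  0.0002 -0.0034]
tilt 40.0
case xyz -0.1131 -0.0647 0.0666
```

```bash
for i in 1; do python3 -m creep '[{"travel":[0,0.002,0],"dr":[0,0,0],"jaw":0},{"travel":[0,0.004,0],"dr":[0,0,0],"jaw":0},{"travel":[0.001,0.006,0],"dr":[0,0,0],"jaw":0},{"travel":[0.001,0.008,0],"dr":[0,0,0],"jaw":0}]'; done
```

```text
clock: 14.93
ee_pos: [0.4801, -0.0219, 0.0666]
tcp_rot: [0.019, 0.939, -0.007, 0.342]
wrist_force: [-0.1, 0.0, 0.2]
width: 0.0
```

```bash
python3 -m creep '[{"travel":[0,0.002,0],"dr":[0,0,0],"jaw":0},{"travel":[0,0.004,0],"dr":[0,0,0],"jaw":0},{"travel":[0,0.006,0],"dr":[0,0,0],"jaw":0},{"travel":[0,0.008,0],"dr":[0,0,0],"jaw":0}]'
```

```text
clock: 15.27
ee_pos: [0.4799, -0.0139, 0.0666]
tcp_rot: [0.019, 0.939, -0.007, 0.342]
wrist_force: [0.3, 0.1, -0.3]
width: 0.0
```

```bash
python3 -m creep '[{"travel":[0,0.002,0],"dr":[0,0,0],"jaw":0},{"travel":[0,0.004,0],"dr":[0,0,0],"jaw":0},{"travel":[0,0.006,0],"dr":[0,0,0],"jaw":0},{"travel":[0,0.008,0],"dr":[0,0,0],"jaw":0}]'; python3 m.py
```

```text
clock: 15.6
ee_pos: [0.4799, -0.0059, 0.0666]
tcp_rot: [0.019, 0.939, -0.007, 0.342]
wrist_force: [-0.3, -0.7, 0.4]
width: -0.004
[ 0.631  0.475 -0.811  2.537  2.46   0.592 -0.874] [-0.29 -0.67  0.39]
rot left [ 0.0006  0.0002 -0.0033]
tilt 40.0
case xyz -0.1131 -0.0407 0.0666
```

```bash
python3 -m creep '[{"travel":[0,0.002,0],"dr":[0,0,0],"jaw":0},{"travel":[0,0.004,0],"dr":[0,0,0],"jaw":0},{"travel":[0.001,0.006,0],"dr":[0,0,0],"jaw":0},{"travel":[0.001,0.008,0],"dr":[0,0,0],"jaw":0}]'
```

```text
clock: 15.93
ee_pos: [0.4811, 0.0021, 0.0666]
tcp_rot: [0.019, 0.939, -0.007, 0.342]
wrist_force: [-0.3, -0.4, -0.5]
width: 0.002
```

```bash
python3 -m creep '[{"travel":[0,0.002,0],"dr":[0,0,0],"jaw":0},{"travel":[0,0.004,0],"dr":[0,0,0],"jaw":0},{"travel":[0,0.006,0],"dr":[0,0,0],"jaw":0},{"travel":[0,0.008,0],"dr":[0,0,0],"jaw":0}]'
```

```text
clock: 16.27
ee_pos: [0.4809, 0.0101, 0.0666]
tcp_rot: [0.019, 0.939, -0.007, 0.342]
wrist_force: [0.0, 0.6, -0.4]
width: -0.0
```

```bash
python3 -m creep '[{"travel":[0,0.002,0],"dr":[0,0,0],"jaw":0},{"travel":[0,0.004,0],"dr":[0,0,0],"jaw":0},{"travel":[0,0.006,0],"dr":[0,0,0],"jaw":0}]'; python3 m.py
```

```text
clock: 16.52
ee_pos: [0.4809, 0.0161, 0.0666]
tcp_rot: [0.019, 0.939, -0.007, 0.342]
wrist_force: [-0.4, 0.4, -1.0]
width: -0.002
[ 0.56   0.48  -0.817  2.533  2.386  0.625 -0.868] [-0.41  0.35 -0.96]
rot left [ 0.0006  0.0002 -0.0034]
tilt 40.0
case xyz -0.1131 -0.0187 0.0666
```

```bash
python3 -m creep '[{"travel":[0,0.002,0],"dr":[0,0,0],"jaw":0},{"travel":[0,0.004,0],"dr":[0,0,0],"jaw":0},{"travel":[0.0005,0.006,0],"dr":[0,0,0],"jaw":0}]'
```

```text
clock: 16.77
ee_pos: [0.4814, 0.0221, 0.0665]
tcp_rot: [0.019, 0.939, -0.007, 0.342]
wrist_force: [0.9, -0.4, 0.6]
width: -0.001
```

```bash
python3 -m creep '[{"travel":[0,0.002,0],"dr":[0,0,0],"jaw":0},{"travel":[0,0.004,0],"dr":[0,0,0],"jaw":0},{"travel":[0.0005,0.006,0],"dr":[0,0,0],"jaw":0}]'
```

```text
clock: 17.02
ee_pos: [0.4819, 0.0281, 0.0666]
tcp_rot: [0.019, 0.939, -0.007, 0.342]
wrist_force: [1.0, 0.3, 0.9]
width: 0.0
```

```bash
python3 -m creep '[{"travel":[0,0.002,0],"dr":[0,0,0],"jaw":0},{"travel":[0,0.004,0],"dr":[0,0,0],"jaw":0},{"travel":[0.0005,0.006,0],"dr":[0,0,0],"jaw":0}]'; python3 m.py
```

```text
clock: 17.27
ee_pos: [0.4823, 0.0341, 0.0665]
tcp_rot: [0.019, 0.939, -0.007, 0.342]
wrist_force: [0.2, 0.0, -0.3]
width: -0.002
[ 0.503  0.486 -0.823  2.525  2.327  0.651 -0.861] [ 0.18  0.04 -0.34]
rot left [ 0.0006  0.     -0.0034]
tilt 40.0
case xyz -0.1124 -0.0007 0.0665
```

```bash
python3 -m creep '[{"travel":[0,0.002,0],"dr":[0,0,0],"jaw":0},{"travel":[0,0.004,0],"dr":[0,0,0],"jaw":0},{"travel":[0,0.006,0],"dr":[0,0,0],"jaw":0}]'
```

```text
clock: 17.52
ee_pos: [0.4822, 0.0395, 0.0664]
tcp_rot: [0.019, 0.94, -0.008, 0.342]
wrist_force: [-3.4, -4.1, 2.0]
width: 0.002
```

```bash
python3 -m creep '[{"travel":[0,0.002,0],"dr":[0,0,0],"jaw":0},{"travel":[0,0.004,0],"dr":[0,0,0],"jaw":0},{"travel":[0.0005,0.006,0],"dr":[0,0,0],"jaw":0}]'
```

```text
clock: 17.77
ee_pos: [0.4823, 0.0454, 0.0662]
tcp_rot: [0.019, 0.94, -0.008, 0.342]
wrist_force: [-4.6, -5.7, 0.5]
width: -0.0
```

```bash
python3 -m creep '[{"travel":[0,0.002,0],"dr":[0,0,0],"jaw":0},{"travel":[0,0.004,0],"dr":[0,0,0],"jaw":0},{"travel":[0.0005,0.006,0],"dr":[0,0,0],"jaw":0}]'; python3 m.py
```

```text
clock: 18.02
ee_pos: [0.4828, 0.0513, 0.0662]
tcp_rot: [0.019, 0.94, -0.008, 0.342]
wrist_force: [-4.2, -5.9, 1.1]
width: 0.0
[ 0.448  0.493 -0.829  2.517  2.27   0.677 -0.855] [-4.17 -5.93  1.07]
rot left [ 0.0012 -0.0009 -0.0022]
tilt 40.0
case xyz -0.1128 0.0166 0.0662
```

```bash
python3 -m creep '[{"travel":[0,0.002,0],"dr":[0,0,0],"jaw":0},{"travel":[0,0.004,0],"dr":[0,0,0],"jaw":0},{"travel":[-0.0005,0.006,0],"dr":[0,0,0],"jaw":0},{"travel":[-0.001,0.008,0],"dr":[0,0,0],"jaw":0}]'
```

```text
clock: 18.35
ee_pos: [0.4819, 0.0594, 0.0663]
tcp_rot: [0.019, 0.94, -0.008, 0.342]
wrist_force: [-3.0, -5.1, -0.1]
width: -0.002
```

```bash
python3 -m creep '[{"travel":[0,0.0015,0],"dr":[0,0,0],"jaw":0},{"travel":[0,0.003,0],"dr":[0,0,0],"jaw":0},{"travel":[0,0.0045,0],"dr":[0,0,0],"jaw":0}]'; python3 m.py
```

```text
clock: 18.6
ee_pos: [0.4818, 0.0638, 0.0662]
tcp_rot: [0.019, 0.94, -0.008, 0.342]
wrist_force: [-4.2, -5.1, 1.2]
width: 0.003
[ 0.412  0.498 -0.836  2.513  2.233  0.698 -0.854] [-4.22 -5.11  1.21]
rot left [ 0.0012 -0.0009 -0.0023]
tilt 39.9
case xyz -0.1143 0.0291 0.0662
```

```bash
python3 -m creep '[{"travel":[0,0.001,0],"dr":[0,0,0],"jaw":0},{"travel":[0,0.0015,0],"dr":[0,0,0],"jaw":0}]'
```

```text
clock: 18.77
ee_pos: [0.4818, 0.0654, 0.0662]
tcp_rot: [0.019, 0.94, -0.008, 0.342]
wrist_force: [-4.2, -5.0, 0.3]
width: -0.001
```

```bash
python3 -m creep '[{"travel":[0,0.0005,0],"dr":[0,0,0],"jaw":0},{"travel":[0,0.001,0],"dr":[0,0,0],"jaw":0}]'; python3 m.py
```

```text
clock: 18.93
ee_pos: [0.4818, 0.0663, 0.0662]
tcp_rot: [0.019, 0.94, -0.008, 0.342]
wrist_force: [-4.1, -5.6, 1.9]
width: -0.002
[ 0.405  0.499 -0.837  2.511  2.226  0.701 -0.853] [-4.13 -5.59  1.87]
rot left [ 0.0012 -0.0008 -0.0023]
tilt 40.0
case xyz -0.1144 0.0315 0.0662
```

```bash
python3 -m creep '[{"travel":[0,-0.005,0],"dr":[0,0,0],"jaw":0},{"travel":[-0.001,-0.02,0],"dr":[0,0,0],"jaw":0},{"travel":[-0.002,-0.04,0],"dr":[0,0,0],"jaw":0},{"travel":[-0.003,-0.06,0],"dr":[0,0,0],"jaw":0},{"travel":[-0.004,-0.08,0],"dr":[0,0,0],"jaw":0},{"travel":[-0.005,-0.1,0],"dr":[0,0,0],"jaw":0},{"travel":[-0.006,-0.12,0],"dr":[0,0,0],"jaw":0},{"travel":[-0.008,-0.14,0],"dr":[0,0,0],"jaw":0},{"travel":[-0.013,-0.16,0],"dr":[0,0,0],"jaw":0},{"travel":[-0.019,-0.178,0],"dr":[0,0,0],"jaw":0}]'
```

```text
clock: 19.77
ee_pos: [0.4633, -0.1124, 0.0667]
tcp_rot: [0.019, 0.939, -0.007, 0.342]
wrist_force: [0.5, 0.3, -0.2]
width: 0.0
```

```bash
python3 -m creep '[{"travel":[-0.006,-0.02,0],"dr":[0,0,0],"jaw":0},{"travel":[-0.012,-0.04,0],"dr":[0,0,0],"jaw":0},{"travel":[-0.018,-0.06,0],"dr":[0,0,0],"jaw":0},{"travel":[-0.024,-0.08,0],"dr":[0,0,0],"jaw":0},{"travel":[-0.028,-0.09,0.02],"dr":[0,0.06,0],"jaw":0},{"travel":[-0.028,-0.095,0.05],"dr":[0,0.16,0],"jaw":0},{"travel":[-0.025,-0.095,0.08],"dr":[0,0.28,0],"jaw":0},{"travel":[-0.02,-0.09,0.11],"dr":[0,0.4,0],"jaw":0},{"travel":[-0.01,-0.08,0.14],"dr":[0,0.5,0],"jaw":0},{"travel":[-0.01,-0.08,0.16],"dr":[0,0.5,0],"jaw":0}]'; python3 m.py
python3 - <<'E'
from h import *
snap('scene','s10.png',(130,260,230,430),3.8)
E
```

```text
clock: 20.6
ee_pos: [0.4406, -0.1775, 0.0545]
tcp_rot: [0.024, 0.956, 0.014, 0.293]
wrist_force: [1.8, -0.6, -0.1]
width: 0.003
[ 0.807  0.386 -0.334  2.457  3.87   0.265 -1.849] [ 1.84 -0.61 -0.07]
rot left [-0.0451 -0.1017 -0.0081]
tilt 34.1
case xyz -0.1448 -0.2139 0.0545
```

View pics/s10.png

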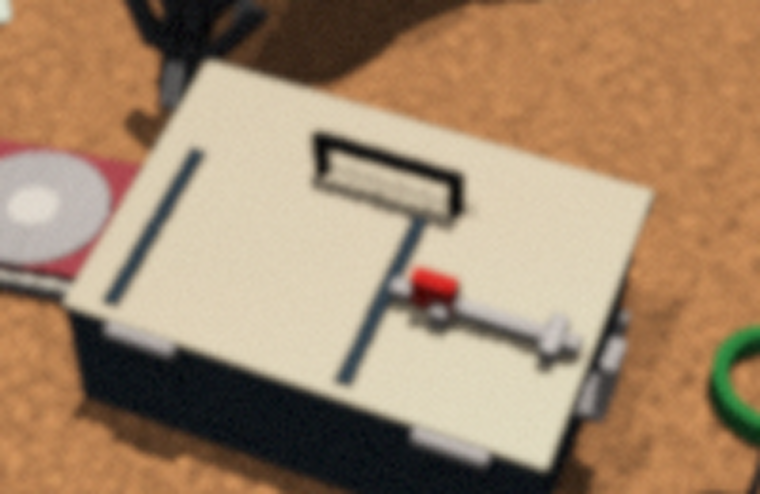

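```bash
cat > t4.py <<'E'
from ik import *
from scipy.spatial.transform import Slerp
s=arm.get_state()
def chain(ways):
    q=s['joint_pos'].copy();P0,O0=fk(q,sg,LL,V[0],V[1])
    for p,o in ways:
        p=np.array(p);sl=Slerp([0,1],R.concatenate([O0,o]));m=0;dq=0
        for u in np.linspace(.1,1,10):
            qn,e,a=ik(P0+u*(p-P0),sl(u),q);m=max(m,e+a);dq=max(dq,abs(qn-q).max());q=qn
        print(p.round(3),q.round(2),'err',e.round(1),a.round(1),'max',m.round(1),'dq',dq.round(2));P0,O0=p,o
Q=R.from_quat
A=([.4343,-.1768,.1264],Q([.152,.937,-.07,.306]))
B=([.4351,-.115,.1472],Q([.15,.937,-.069,.307]))
C=([.4347,-.0432,.1998],Q([.297,.925,-.006,.236]))
D=([.4339,-.0244,.2626],Q([.723,.691,.003,-.002]))
E1=([.434,-.203,.066],ori(40,'y+'))
if __name__=='__main__':
    chain([E1,A,B,C,D]);print()
    chain([A,B,C,D]);print()
    chain([([.45,-.24,.12],ori(25,'y+')),([.46,-.24,.2],ori(0,'y+')),([.46,-.2,.3],ori(0,'x+'))]);print()
    chain([([.45,-.24,.12],ori(25,'y+')),([.46,-.24,.2],ori(0,'y+')),([.46,-.2,.3],ori(0,'x-'))])
E
python3 t4.py
```

```text
[ 0.434 -0.203  0.066] [ 0.81  0.38 -0.24  2.5   3.83  0.43 -1.73] err 0.0 0.0 max 0.0 dq 0.02
[ 0.434 -0.177  0.126] [-0.71  0.22  1.07  2.55  3.85  0.21 -2.34] err 0.0 0.0 max 0.0 dq 0.6
[ 0.435 -0.115  0.147] [-0.97  0.23  1.23  2.55  4.06  0.21 -2.65] err 21.6 3.8 max 25.5 dq 0.12
[ 0.435 -0.043  0.2  ] [-1.11  0.14  1.23  2.55  3.86  0.21 -2.8 ] err 62.4 15.5 max 77.9 dq 0.07
[ 0.434 -0.024  0.263] [-1.19  0.04  1.23  2.05 -0.05  1.08  0.01] err 0.0 0.0 max 124.5 dq 2.86

[ 0.434 -0.177  0.126] [-0.71  0.22  1.07  2.55  3.85  0.21 -2.34] err 0.0 0.0 max 0.0 dq 0.33
[ 0.435 -0.115  0.147] [-0.97  0.23  1.23  2.55  4.06  0.21 -2.65] err 21.6 3.8 max 25.5 dq 0.12
[ 0.435 -0.043  0.2  ] [-1.11  0.14  1.23  2.55  3.86  0.21 -2.8 ] err 62.4 15.5 max 77.9 dq 0.07
[ 0.434 -0.024  0.263] [-1.19  0.04  1.23  2.05 -0.05  1.08  0.01] err 0.0 0.0 max 124.5 dq 2.86

[ 0.45 -0.24  0.12] [ 0.43  0.24  0.1   2.41  4.31  0.21 -2.33] err 13.4 10.3 max 23.7 dq 0.26
[ 0.46 -0.24  0.2 ] [-0.63  0.26  1.13  2.45  4.31  0.21 -2.44] err 50.1 37.1 max 87.3 dq 0.14
[ 0.46 -0.2   0.3 ] [ 1.26 -0.06 -0.91  2.5   3.09  0.21 -2.8 ] err 69.9 50.9 max 121.2 dq 2.48

[ 0.45 -0.24  0.12] [ 0.43  0.24  0.1   2.41  4.31  0.21 -2.33] err 13.4 10.3 max 23.7 dq 0.26
[ 0.46 -0.24  0.2 ] [-0.63  0.26  1.13  2.45  4.31  0.21 -2.44] err 50.1 37.1 max 87.3 dq 0.14
[ 0.46 -0.2   0.3 ] [ 1.71 -0.22 -1.25  2.45  4.31  0.21 -0.91] err 60.8 47.1 max 132.4 dq 2.48
```

```bash
cat > t5.py <<'E'
from ik import *
s=arm.get_state()
def track(qs,n=10,show=True):
    q=s['joint_pos'].copy();ref=q.copy()
    for tgt in qs:
        tgt=np.array(tgt);st=ref.copy()
        for k in range(1,n+1):
            ref=st+(tgt-st)*k/n
            P,O=fk(ref,sg,LL,V[0],V[1]);q,e,a=ik(P,O,q)
            z=O.as_matrix()[:,2]
            if show and k%2==0: print(P.round(3),'z',z.round(2),'q',q.round(2),e.round(1),a.round(1),'|ref-q|',abs(ref-q).max().round(2))
        print('--')
qA=[.866,.157,-.607,2.509,2.336,.198,-.755]
qB=[.409,.041,-.349,2.537,1.816,.207,-.439];qC=[-.575,-.127,.436,2.416,.598,.478,.332];qD=[-.524,.031,.526,2.033,-.026,1.08,-.03]
if __name__=='__main__':
    track([qA,qB,qC,qD])
E
python3 t5.py
```

```text
[ 0.449 -0.184  0.071] z [ 0.58 -0.05 -0.81] q [ 0.68  0.33 -0.24  2.47  3.69  0.28 -1.78] 0.0 0.0 |ref-q| 0.15
[ 0.452 -0.188  0.089] z [ 0.59 -0.11 -0.8 ] q [ 0.56  0.28 -0.15  2.49  3.52  0.27 -1.71] 0.0 0.0 |ref-q| 0.3
[ 0.449 -0.189  0.104] z [ 0.59 -0.16 -0.79] q [ 0.43  0.22 -0.06  2.5   3.34  0.24 -1.63] 0.0 0.0 |ref-q| 0.44
[ 0.443 -0.185  0.116] z [ 0.57 -0.2  -0.8 ] q [-0.02  0.18  0.37  2.52  3.4   0.21 -1.8 ] 0.0 0.0 |ref-q| 0.92
[ 0.435 -0.176  0.126] z [ 0.55 -0.22 -0.8 ] q [-0.69  0.22  1.05  2.55  3.82  0.21 -2.32] 0.0 0.0 |ref-q| 1.65
--
[ 0.436 -0.165  0.129] z [ 0.55 -0.23 -0.8 ] q [-0.87  0.26  1.21  2.55  3.99  0.21 -2.53] 0.9 0.4 |ref-q| 1.83
[ 0.436 -0.153  0.133] z [ 0.55 -0.23 -0.8 ] q [-0.91  0.26  1.23  2.55  4.01  0.21 -2.57] 5.3 0.9 |ref-q| 1.94
[ 0.436 -0.141  0.137] z [ 0.55 -0.23 -0.8 ] q [-0.93  0.26  1.23  2.55  4.02  0.21 -2.59] 10.8 1.8 |ref-q| 2.02
[ 0.436 -0.128  0.142] z [ 0.55 -0.23 -0.8 ] q [-0.95  0.25  1.23  2.55  4.03  0.21 -2.61] 16.2 2.8 |ref-q| 2.11
[ 0.435 -0.114  0.146] z [ 0.55 -0.22 -0.8 ] q [-0.97  0.24  1.23  2.55  4.06  0.21 -2.6
[... 452 characters left out ...]
4] 0.0 0.0 |ref-q| 0.86
[ 0.435 -0.044  0.2  ] z [ 0.43 -0.15 -0.89] q [-1.3  -0.33  1.05  2.43  0.95  0.67  0.02] 0.0 0.0 |ref-q| 0.73
--
[ 0.437 -0.057  0.209] z [ 0.35 -0.18 -0.92] q [-1.33 -0.29  1.11  2.35  0.79  0.75 -0.03] 0.0 0.0 |ref-q| 0.76
[ 0.436 -0.061  0.218] z [ 0.25 -0.18 -0.95] q [-1.37 -0.26  1.18  2.28  0.64  0.84 -0.08] 0.0 0.0 |ref-q| 0.81
[ 0.434 -0.056  0.23 ] z [ 0.16 -0.14 -0.98] q [-1.36 -0.17  1.23  2.2   0.42  0.89 -0.06] 0.0 0.0 |ref-q| 0.81
[ 0.433 -0.043  0.244] z [ 0.08 -0.08 -0.99] q [-1.27 -0.05  1.23  2.12  0.16  0.97 -0.  ] 0.0 0.0 |ref-q| 0.74
[ 0.434 -0.023  0.263] z [ 0.    0.01 -1.  ] q [-1.19  0.04  1.23  2.05 -0.05  1.08  0.01] 0.0 0.0 |ref-q| 0.7
--
```

```bash
cat > t6.py <<'E'
from t5 import *
W=[[.8,.32,-.33,2.42,3.2,.45,-1.35],[.75,.25,-.33,2.38,2.5,.55,-.9],[.65,.15,-.33,2.35,1.7,.6,-.55],[.5,.05,-.3,2.3,1.0,.7,-.3],[.3,.0,-.2,2.15,.4,.95,-.1],[.2,.0,-.15,2.05,0,1.1,.1]]
track(W,n=6)
E
python3 t6.py
```

```text
[ 0.469 -0.202  0.078] z [ 0.63 -0.06 -0.77] q [ 0.71  0.36 -0.23  2.45  3.71  0.35 -1.76] 0.0 0.0 |ref-q| 0.09
[ 0.49  -0.235  0.108] z [ 0.69 -0.16 -0.71] q [ 0.63  0.33 -0.15  2.44  3.53  0.42 -1.65] 0.0 0.0 |ref-q| 0.18
[ 0.503 -0.272  0.139] z [ 0.72 -0.27 -0.64] q [ 0.55  0.31 -0.06  2.43  3.34  0.47 -1.53] 0.0 0.0 |ref-q| 0.27
--
[ 0.506 -0.302  0.162] z [ 0.7  -0.38 -0.6 ] q [ 0.46  0.28  0.02  2.42  3.12  0.48 -1.41] 0.0 0.0 |ref-q| 0.35
[ 0.501 -0.331  0.183] z [ 0.67 -0.48 -0.57] q [ 0.36  0.26  0.11  2.41  2.89  0.49 -1.27] 0.0 0.0 |ref-q| 0.44
[ 0.489 -0.355  0.2  ] z [ 0.61 -0.57 -0.55] q [ 0.27  0.24  0.19  2.39  2.65  0.49 -1.11] 0.0 0.0 |ref-q| 0.52
--
[ 0.472 -0.364  0.21 ] z [ 0.53 -0.64 -0.56] q [ 0.18  0.21  0.25  2.39  2.34  0.48 -0.95] 0.0 0.0 |ref-q| 0.58
[ 0.453 -0.365  0.215] z [ 0.44 -0.67 -0.59] q [ 0.12  0.17  0.28  2.38  2.02  0.49 -0.76] 0.0 0.0 |ref-q| 0.61
[ 0.432 -0.355  0.215] z [ 0.36 -0.68 -0.64] q [ 0.08  0.14  0.27  2.37  1.7   0.52 -0.58] 0.0 0.0 |ref-q| 0.6
--
[ 0.42  -0.34   0.219] z [ 0.3  -0.67 -0.68] q [ 0.05  0.1   0.25  2.35  1.44  0.57 
[... 231 characters left out ...]
0.0 0.0 |ref-q| 0.49
--
[ 0.397 -0.256  0.226] z [ 0.13 -0.53 -0.84] q [-0.    0.02  0.17  2.26  0.79  0.77 -0.22] 0.0 0.0 |ref-q| 0.44
[ 0.397 -0.218  0.234] z [ 0.08 -0.44 -0.89] q [-0.02  0.01  0.16  2.21  0.59  0.86 -0.16] 0.0 0.0 |ref-q| 0.39
[ 0.398 -0.169  0.243] z [ 0.04 -0.32 -0.95] q [-0.04 -0.01  0.14  2.16  0.4   0.95 -0.1 ] 0.0 0.0 |ref-q| 0.34
--
[ 0.4   -0.133  0.247] z [ 0.02 -0.22 -0.97] q [-0.05 -0.01  0.13  2.13  0.27  1.   -0.04] 0.0 0.0 |ref-q| 0.32
[ 0.404 -0.093  0.255] z [ 0.   -0.12 -0.99] q [-0.06 -0.01  0.13  2.09  0.13  1.05  0.03] 0.0 0.0 |ref-q| 0.3
[ 0.408 -0.05   0.267] z [-0.01  0.   -1.  ] q [-0.07 -0.01  0.12  2.06  0.    1.1   0.1 ] 0.0 0.0 |ref-q| 0.27
--
```

```bash
cat > seg.py <<'E'
from t6 import *
def segs(ws):
    s=arm.get_state();p0=s['ee_pos'];o0=R.from_quat(s['tcp_rot'])
    for w in ws:
        P,O=fk(w,sg,LL,V[0],V[1]);dr=(O*o0.inv()).as_rotvec()
        print('travel',(P-p0).round(3),'dr',dr.round(3),'ang',np.linalg.norm(dr).round(2))
    print()
E
sed -i 's/^track/if __name__=="__main__": track/' t6.py
python3 -c "
from seg import *
segs(W)"
```

```text
travel [ 0.063 -0.096  0.088] dr [-0.181 -0.255 -0.242] ang 0.4
travel [ 0.049 -0.179  0.149] dr [-0.345 -0.292 -0.56 ] ang 0.72
travel [-0.008 -0.179  0.164] dr [-0.266 -0.185 -0.957] ang 1.01
travel [-0.041 -0.106  0.166] dr [-0.053 -0.046 -1.261] ang 1.26
travel [-0.042  0.007  0.192] dr [ 0.195  0.21  -1.478] ang 1.51
travel [-0.032  0.126  0.216] dr [ 0.414  0.501 -1.423] ang 1.56
```

```bash
python3 -m creep '[{"travel":[0.012,-0.024,0.02],"dr":[-0.045,-0.064,-0.06],"jaw":0},{"travel":[0.03,-0.048,0.044],"dr":[-0.09,-0.128,-0.12],"jaw":0},{"travel":[0.047,-0.072,0.066],"dr":[-0.135,-0.191,-0.18],"jaw":0},{"travel":[0.063,-0.096,0.088],"dr":[-0.181,-0.255,-0.242],"jaw":0},{"travel":[0.06,-0.124,0.109],"dr":[-0.236,-0.27,-0.35],"jaw":0},{"travel":[0.056,-0.152,0.13],"dr":[-0.29,-0.28,-0.45],"jaw":0},{"travel":[0.049,-0.179,0.149],"dr":[-0.345,-0.292,-0.56],"jaw":0},{"travel":[0.035,-0.186,0.154],"dr":[-0.325,-0.265,-0.66],"jaw":0},{"travel":[0.02,-0.186,0.159],"dr":[-0.305,-0.24,-0.76],"jaw":0},{"travel":[0.005,-0.183,0.162],"dr":[-0.285,-0.21,-0.86],"jaw":0}]'; python3 -c "
from seg import *
print(arm.get_state()['joint_pos'].round(2));segs(W[2:])"
```

```text
clock: 21.48
ee_pos: [0.4547, -0.3623, 0.2126]
tcp_rot: [0.314, 0.834, -0.231, 0.391]
wrist_force: [-0.2, -1.7, 0.7]
width: 0.001
[ 0.12  0.16  0.33  2.4   2.28  0.44 -0.9 ]
travel [-0.022  0.007  0.002] dr [ 0.081 -0.003 -0.227] ang 0.24
travel [-0.055  0.081  0.005] dr [ 0.332 -0.009 -0.518] ang 0.62
travel [-0.057  0.193  0.031] dr [ 0.638  0.086 -0.753] ang 0.99
travel [-0.046  0.312  0.054] dr [ 0.927  0.273 -0.744] ang 1.22
```

```bash
python3 -m creep '[{"travel":[-0.011,0.003,0.001],"dr":[0.04,0,-0.115],"jaw":0},{"travel":[-0.022,0.007,0.002],"dr":[0.081,-0.003,-0.227],"jaw":0},{"travel":[-0.033,0.03,0.003],"dr":[0.165,-0.005,-0.324],"jaw":0},{"travel":[-0.044,0.055,0.004],"dr":[0.25,-0.007,-0.42],"jaw":0},{"travel":[-0.055,0.081,0.005],"dr":[0.332,-0.009,-0.518],"jaw":0},{"travel":[-0.056,0.118,0.014],"dr":[0.434,0.02,-0.6],"jaw":0},{"travel":[-0.057,0.155,0.022],"dr":[0.536,0.053,-0.675],"jaw":0},{"travel":[-0.057,0.193,0.031],"dr":[0.638,0.086,-0.753],"jaw":0},{"travel":[-0.054,0.232,0.039],"dr":[0.735,0.15,-0.75],"jaw":0},{"travel":[-0.05,0.272,0.047],"dr":[0.832,0.21,-0.747],"jaw":0}]'
cat > goal.py <<'E'
from ik import *
s=arm.get_state();M0=R.from_quat(s['tcp_rot']);print(s['joint_pos'].round(2))
O=R.from_quat([.723,.691,0,0])
for b in(0,.15): 
    T=R.from_rotvec(ey*b)*ori(0,'x+');T2=R.from_rotvec(ey*b)*ori(0,'x-')
    for t in(T,T2): print(b,(t*M0.inv()).as_rotvec().round(3))
P=lidpt(.15,(-.165,0,.042));print('bar',P.round(4),'delta tcp->bar',(P-s['ee_pos']).round(4))
E
python3 goal.py
```

```text
clock: 22.32
ee_pos: [0.403, -0.1406, 0.2496]
tcp_rot: [0.627, 0.75, -0.12, 0.172]
wrist_force: [-0.6, -0.7, -1.1]
width: -0.005
[-0.24 -0.05  0.2   2.21  0.52  0.95 -0.16]
0 [ 0.418  0.064 -0.218]
0 [-0.094  0.61   2.859]
0.15 [ 0.408  0.212 -0.249]
0.15 [0.122 0.628 2.886]
bar [0.5379 0.0323 0.1662] delta tcp->bar [ 0.1349  0.1729 -0.0834]
```

```bash
python3 -m creep '[{"travel":[0.02,0.03,0],"dr":[0.08,0.042,-0.05],"jaw":20},{"travel":[0.045,0.06,0],"dr":[0.163,0.085,-0.1],"jaw":50},{"travel":[0.07,0.09,0],"dr":[0.245,0.127,-0.15],"jaw":50},{"travel":[0.1,0.12,0],"dr":[0.326,0.17,-0.2],"jaw":50},{"travel":[0.12,0.15,0],"dr":[0.408,0.212,-0.249],"jaw":50},{"travel":[0.139,0.175,-0.01],"dr":[0.408,0.212,-0.249],"jaw":50},{"travel":[0.139,0.175,-0.035],"dr":[0.408,0.212,-0.249],"jaw":50},{"travel":[0.139,0.175,-0.035],"dr":[0.408,0.212,-0.249],"jaw":50},{"travel":[0.139,0.175,-0.035],"dr":[0.408,0.212,-0.249],"jaw":50}]';python3 goal.py;  python3 - <<'E'
from h import *
snap('scene','s11.png',(130,260,230,430),3.8)
snap('top','t11.png',(150,270,240,410),4.4)
E
```

```text
clock: 23.07
ee_pos: [0.5419, 0.0309, 0.2137]
tcp_rot: [0.72, 0.69, -0.055, -0.052]
wrist_force: [0.3, 1.0, 1.1]
width: 0.503
[-0.24  0.38  0.17  1.73 -0.08  1.19 -0.08]
0 [ 0.    -0.152 -0.   ]
0 [0.238 0.    3.132]
0.15 [ 0.007 -0.002 -0.001]
0.15 [-0.472  0.01  -3.106]
bar [0.5379 0.0323 0.1662] delta tcp->bar [-0.004   0.0014 -0.0475]
```

View pics/s11.png

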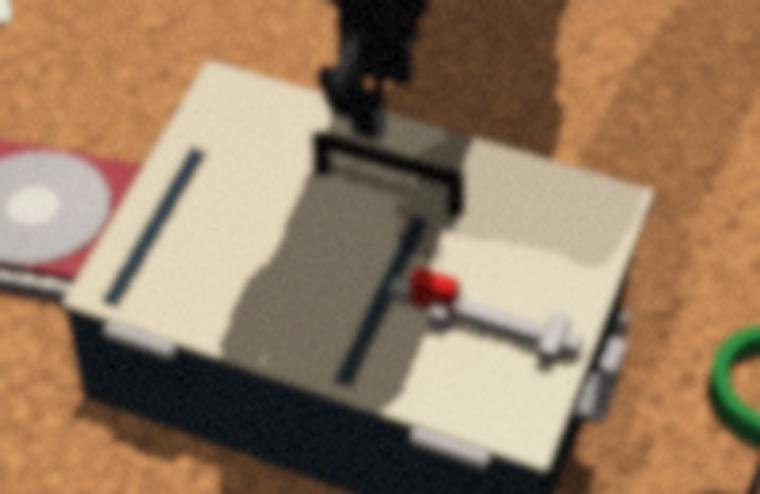

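```bash
python3 -m creep '[{"travel":[-0.002,0.002,-0.025],"dr":[0,0,0],"jaw":50},{"travel":[-0.004,0.002,-0.045],"dr":[0,0,0],"jaw":50},{"travel":[-0.006,0.002,-0.06],"dr":[0,0,0],"jaw":50},{"travel":[-0.006,0.002,-0.066],"dr":[0,0,0],"jaw":50},{"travel":[-0.006,0.002,-0.066],"dr":[0,0,0],"jaw":40},{"travel":[-0.006,0.002,-0.066],"dr":[0,0,0],"jaw":0},{"travel":[-0.006,0.002,-0.066],"dr":[0,0,0],"jaw":0},{"travel":[-0.006,0.002,-0.066],"dr":[0,0,0],"jaw":0},{"travel":[-0.006,0.002,-0.066],"dr":[0,0,0],"jaw":0},{"travel":[-0.006,0.002,-0.066],"dr":[0,0,0],"jaw":0}]' 30;python3 goal.py
```

```text
clock: 24.0
ee_pos: [0.5368, 0.0333, 0.149]
tcp_rot: [0.721, 0.689, -0.054, -0.051]
wrist_force: [-3.1, -0.9, 2.9]
width: 0.13
[-0.24  0.44  0.16  1.8  -0.09  1.05 -0.08]
0 [ 0.001 -0.149  0.   ]
0 [-2.340e-01 -2.000e-03 -3.132e+00]
0.15 [ 0.008  0.001 -0.   ]
0.15 [-0.467  0.009 -3.106]
bar [0.5379 0.0323 0.1662] delta tcp->bar [ 0.0011 -0.001   0.0171]
```

```bash
cat > lidp.py <<'E'
from ik import *
import sys
a0=float(sys.argv[1]);k=float(sys.argv[2]);As=[float(x) for x in sys.argv[3:]]
s=arm.get_state()
def tcp(a):
    b=k*(a-a0);r=R.from_rotvec(ey*b);d=s['ee_pos']-lidpt(a0,(-.165,0,.042));return lidpt(a,(-.165,0,.042))+r.apply(d),ey*b
q=s['joint_pos']
for a in As:
    p,r=tcp(a);q,e,an=ik(p,R.from_rotvec(r)*R.from_quat(s['tcp_rot']),q);print(a,(p-s['ee_pos']).round(4),r.round(3),q.round(2),e.round(1))
E
python3 lidp.py .15 .4 .17 .19 .21 .23 .25 .4 .6 .8 1 1.2 1.25
```

```text
0.17 [ 0.0012 -0.0001  0.0031] [0.    0.008 0.   ] [-0.23  0.45  0.16  1.79 -0.09  1.07 -0.08] 0.0
0.19 [ 0.0025 -0.0001  0.0062] [0.001 0.016 0.   ] [-0.23  0.45  0.16  1.78 -0.09  1.09 -0.08] 0.0
0.21 [ 0.0038 -0.0002  0.0093] [0.001 0.024 0.   ] [-0.23  0.45  0.16  1.77 -0.09  1.1  -0.07] 0.0
0.23 [ 0.0052 -0.0002  0.0124] [0.001 0.032 0.   ] [-0.23  0.45  0.16  1.75 -0.1   1.12 -0.07] 0.0
0.25 [ 0.0067 -0.0003  0.0154] [0.002 0.04  0.   ] [-0.23  0.46  0.16  1.74 -0.1   1.14 -0.07] 0.0
0.4 [ 0.0195 -0.0009  0.037 ] [0.004 0.1   0.   ] [-0.22  0.49  0.16  1.65 -0.1   1.26 -0.07] 0.0
0.6 [ 0.0413 -0.0018  0.0621] [0.008 0.18  0.   ] [-0.2   0.55  0.17  1.5  -0.11  1.42 -0.06] 0.0
0.8 [ 0.0676 -0.003   0.0823] [0.011 0.26  0.   ] [-0.18  0.63  0.17  1.34 -0.12  1.58 -0.05] 0.0
1.0 [ 0.0973 -0.0043  0.0967] [0.015 0.34  0.   ] [-0.16  0.73  0.16  1.16 -0.13  1.74 -0.04] 0.0
1.2 [ 0.1292 -0.0057  0.1048] [0.018 0.42  0.   ] [-0.14  0.85  0.16  0.96 -0.14  1.91 -0.05] 0.0
1.25 [ 0.1374 -0.006   0.1058] [0.019 0.44  0.   ] [-0.13  0.89  0.16  0.9  -0.15  1.95 -0.05] 0.0
```

```bash
python3 -m creep '[{"travel":[0.001,0,0.003],"dr":[0,0.008,0],"jaw":0},{"travel":[0.002,0,0.005],"dr":[0,0.014,0],"jaw":0},{"travel":[0.003,0,0.007],"dr":[0,0.018,0],"jaw":0}]'
```

```text
clock: 24.25
ee_pos: [0.539, 0.0332, 0.1551]
tcp_rot: [0.72, 0.689, -0.062, -0.058]
wrist_force: [-4.7, -2.8, -8.7]
width: 0.131
```

```bash
python3 -m creep '[{"travel":[0.001,0,0.002],"dr":[0,0.006,0],"jaw":0},{"travel":[0.002,0,0.004],"dr":[0,0.012,0],"jaw":0},{"travel":[0.003,0,0.006],"dr":[0,0.018,0],"jaw":0}]'
```

```text
clock: 24.5
ee_pos: [0.5415, 0.0331, 0.1611]
tcp_rot: [0.719, 0.688, -0.069, -0.065]
wrist_force: [-8.2, -2.3, -7.7]
width: 0.132
```

The lid is past the catch height with the force unchanged at about 8 N, so the catch is free.

```bash
python3 lidp.py .227 .3 .35 .5 .6 .7 .8 .9 1 1.1 1.2 1.27
```

```text
0.35 [ 0.0101 -0.0004  0.0181] [0.002 0.037 0.   ] [-0.22  0.48  0.16  1.68 -0.1   1.22 -0.07] 0.0
0.5 [ 0.0252 -0.0011  0.0381] [0.004 0.082 0.   ] [-0.21  0.51  0.17  1.59 -0.1   1.32 -0.06] 0.0
0.6 [ 0.0369 -0.0016  0.0501] [0.005 0.112 0.   ] [-0.21  0.54  0.17  1.52 -0.11  1.39 -0.06] 0.0
0.7 [ 0.0497 -0.0022  0.0608] [0.006 0.142 0.   ] [-0.2   0.57  0.17  1.45 -0.11  1.46 -0.06] 0.0
0.8 [ 0.0636 -0.0028  0.0701] [0.008 0.172 0.   ] [-0.19  0.6   0.17  1.38 -0.11  1.53 -0.05] 0.0
0.9 [ 0.0782 -0.0034  0.078 ] [0.009 0.202 0.   ] [-0.18  0.65  0.17  1.3  -0.12  1.6  -0.05] 0.0
1.0 [ 0.0936 -0.0041  0.0844] [0.01  0.232 0.   ] [-0.17  0.69  0.17  1.22 -0.12  1.66 -0.05] 0.0
1.1 [ 0.1095 -0.0048  0.0891] [0.011 0.262 0.   ] [-0.16  0.74  0.17  1.13 -0.13  1.73 -0.05] 0.0
1.2 [ 0.1258 -0.0055  0.0922] [0.013 0.292 0.   ] [-0.15  0.79  0.17  1.04 -0.14  1.8  -0.04] 0.0
1.27 [ 0.1373 -0.006   0.0934] [0.014 0.313 0.   ] [-0.14  0.84  0.17  0.97 -0.14  1.85 -0.05] 0.0
```

```bash
python3 -m creep '[{"travel":[0.005,0,0.009],"dr":[0.001,0.018,0],"jaw":0},{"travel":[0.01,0,0.018],"dr":[0.002,0.037,0],"jaw":0},{"travel":[0.015,-0.001,0.025],"dr":[0.003,0.052,0],"jaw":0},{"travel":[0.02,-0.001,0.032],"dr":[0.003,0.067,0],"jaw":0},{"travel":[0.025,-0.001,0.038],"dr":[0.004,0.082,0],"jaw":0},{"travel":[0.031,-0.001,0.044],"dr":[0.004,0.097,0],"jaw":0},{"travel":[0.037,-0.002,0.05],"dr":[0.005,0.112,0],"jaw":0},{"travel":[0.043,-0.002,0.0555],"dr":[0.006,0.127,0],"jaw":0},{"travel":[0.05,-0.002,0.061],"dr":[0.006,0.142,0],"jaw":0},{"travel":[0.05,-0.002,0.061],"dr":[0.006,0.142,0],"jaw":0}]'; python3 lidp.py .7 .3 .8 .9 1 1.1 1.2 1.27 1.3
python3 - <<'E'
from h import *
snap('scene','s12.png',(60,260,200,450),3)
E
```

```text
clock: 25.33
ee_pos: [0.5921, 0.0309, 0.2243]
tcp_rot: [0.713, 0.682, -0.118, -0.116]
wrist_force: [-17.9, -3.4, 25.7]
width: 0.125
0.8 [ 0.0139 -0.0006  0.0093] [0.001 0.03  0.   ] [-0.19  0.61  0.17  1.37 -0.11  1.53 -0.05] 0.0
0.9 [ 0.0286 -0.0013  0.0172] [0.003 0.06  0.   ] [-0.18  0.65  0.17  1.29 -0.12  1.6  -0.05] 0.0
1.0 [ 0.044  -0.0019  0.0235] [0.004 0.09  0.   ] [-0.17  0.69  0.17  1.21 -0.12  1.67 -0.05] 0.0
1.1 [ 0.06   -0.0026  0.0282] [0.005 0.12  0.   ] [-0.16  0.74  0.17  1.12 -0.13  1.74 -0.05] 0.0
1.2 [ 0.0764 -0.0033  0.0313] [0.007 0.15  0.   ] [-0.15  0.8   0.17  1.03 -0.14  1.81 -0.04] 0.0
1.27 [ 0.0879 -0.0039  0.0324] [0.007 0.171 0.   ] [-0.14  0.84  0.17  0.96 -0.14  1.86 -0.05] 0.0
1.3 [ 0.0929 -0.0041  0.0327] [0.008 0.18  0.   ] [-0.14  0.86  0.17  0.93 -0.14  1.88 -0.05] 0.0
```

View pics/s12.png

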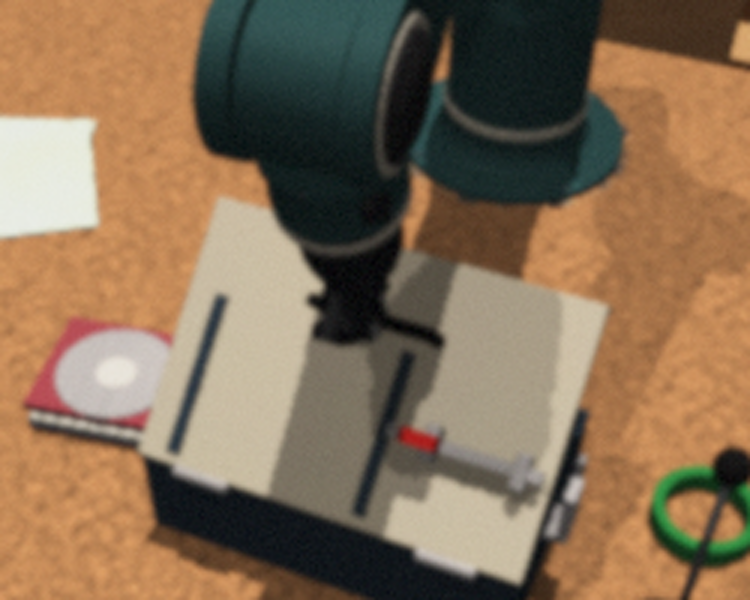

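```bash
python3 -m creep '[{"travel":[0,0,0.003],"dr":[0,0,0],"jaw":0},{"travel":[0.0065,0,0.0075],"dr":[0,0.015,0],"jaw":0},{"travel":[0.0135,0,0.012],"dr":[0.001,0.03,0],"jaw":0},{"travel":[0.021,-0.001,0.0165],"dr":[0.002,0.045,0],"jaw":0},{"travel":[0.0285,-0.001,0.02],"dr":[0.003,0.06,0],"jaw":0},{"travel":[0.0285,-0.001,0.02],"dr":[0.003,0.06,0],"jaw":0}]'; python3 lidp.py .9 .3  1 1.1 1.2 1.27 1.3
```

```text
clock: 25.88
ee_pos: [0.6217, 0.0296, 0.243]
tcp_rot: [0.709, 0.678, -0.137, -0.136]
wrist_force: [-3.4, -3.6, 8.4]
width: 0.127
1.0 [ 0.0155 -0.0007  0.0063] [0.001 0.03  0.   ] [-0.17  0.69  0.17  1.21 -0.12  1.67 -0.05] 0.0
1.1 [ 0.0315 -0.0014  0.011 ] [0.003 0.06  0.   ] [-0.16  0.74  0.17  1.12 -0.13  1.74 -0.05] 0.0
1.2 [ 0.0479 -0.0021  0.014 ] [0.004 0.09  0.   ] [-0.15  0.8   0.17  1.02 -0.14  1.81 -0.05] 0.0
1.27 [ 0.0595 -0.0026  0.0151] [0.005 0.111 0.   ] [-0.14  0.84  0.17  0.95 -0.14  1.86 -0.05] 0.0
1.3 [ 0.0645 -0.0028  0.0154] [0.005 0.12  0.   ] [-0.14  0.86  0.17  0.92 -0.14  1.88 -0.05] 0.0
```

```bash
python3 -m creep '[{"travel":[0.0075,0,0.0045],"dr":[0.001,0.015,0],"jaw":0},{"travel":[0.015,-0.001,0.0075],"dr":[0.001,0.03,0],"jaw":0},{"travel":[0.023,-0.001,0.01],"dr":[0.002,0.045,0],"jaw":0},{"travel":[0.031,-0.001,0.0125],"dr":[0.003,0.06,0],"jaw":0},{"travel":[0.039,-0.002,0.0145],"dr":[0.003,0.075,0],"jaw":0},{"travel":[0.0475,-0.002,0.016],"dr":[0.004,0.09,0],"jaw":0},{"travel":[0.055,-0.002,0.017],"dr":[0.005,0.105,0],"jaw":0},{"travel":[0.06,-0.002,0.0175],"dr":[0.005,0.112,0],"jaw":0},{"travel":[0.06,-0.002,0.0175],"dr":[0.005,0.112,0],"jaw":0}]'
python3 - <<'E'
from h import *
snap('scene','s13.png',(60,260,200,450),3)
snap('top','t13.png',(130,280,230,410),4)
E
```

```text
clock: 26.63
ee_pos: [0.6816, 0.027, 0.2598]
tcp_rot: [0.7, 0.67, -0.175, -0.176]
wrist_force: [-1.5, -7.0, -1.8]
width: 0.126
```

View pics/s13.png

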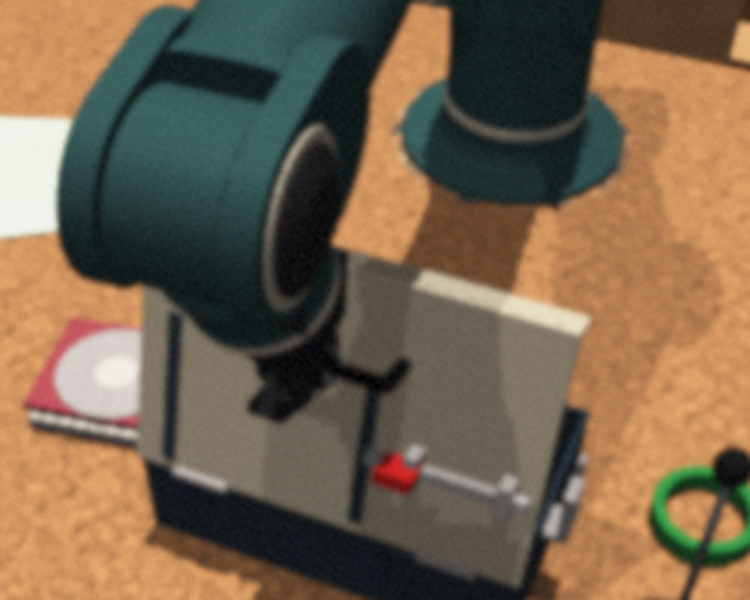

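View pics/t13.png

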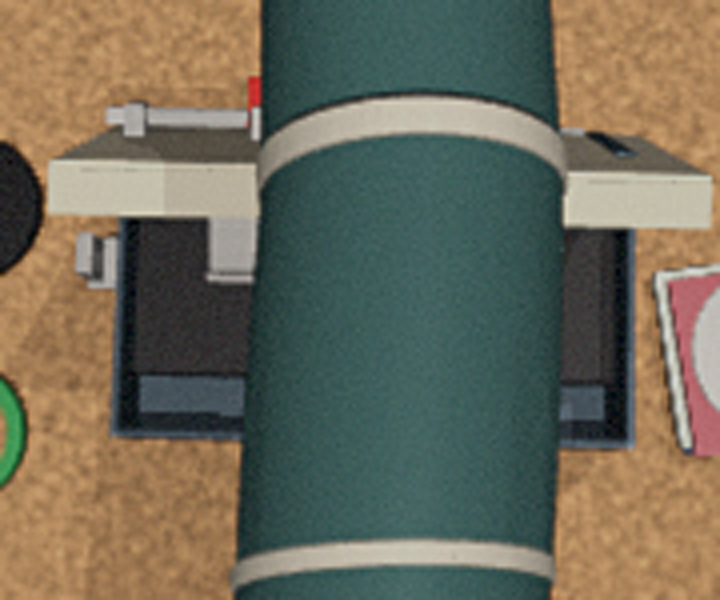

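```bash
python3 -m creep '[{"travel":[0,0,0],"dr":[0,0,0],"jaw":22},{"travel":[0,0,0],"dr":[0,0,0],"jaw":28},{"travel":[0,0,0],"dr":[0,0,0],"jaw":28},{"travel":[0.005,0,0.009],"dr":[0,0,0],"jaw":28},{"travel":[0.012,-0.001,0.021],"dr":[0,0,0],"jaw":28},{"travel":[0.02,-0.001,0.037],"dr":[0,0,0],"jaw":28},{"travel":[0.029,-0.001,0.053],"dr":[0,0,0],"jaw":28},{"travel":[0.038,-0.002,0.07],"dr":[0,0,0],"jaw":28},{"travel":[0.045,-0.002,0.09],"dr":[0,0,0],"jaw":28},{"travel":[0.045,-0.002,0.12],"dr":[0,0,0],"jaw":28}]'; python3 m.py
python3 - <<'E'
from h import *
snap('scene','s14.png',(60,260,200,450),3)
E
```

```text
clock: 27.57
ee_pos: [0.7082, 0.0277, 0.3528]
tcp_rot: [0.703, 0.678, -0.151, -0.152]
wrist_force: [1.0, -1.5, -2.0]
width: 0.28
[-3.900e-02  8.210e-01 -7.100e-02  7.470e-01  1.000e-03  2.003e+00
 -1.360e-01] [ 0.99 -1.53 -1.98]
rot left [-0.2486 -0.8629  1.6213]
tilt 24.7
case xyz 0.1134 0.0028 0.3528
```

View pics/s14.png

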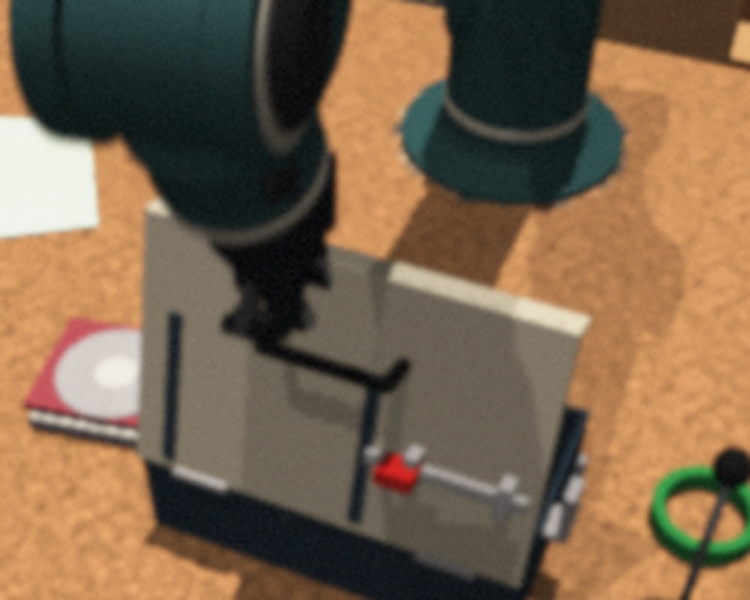

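```bash
python3 -m creep '[{"travel":[-0.005,0,0.02],"dr":[0,-0.06,0],"jaw":28},{"travel":[-0.01,0,0.04],"dr":[0,-0.15,0],"jaw":28},{"travel":[-0.02,0,0.05],"dr":[0,-0.25,0],"jaw":28},{"travel":[-0.03,0,0.05],"dr":[0,-0.35,0],"jaw":28},{"travel":[-0.05,0,0.05],"dr":[0,-0.4,0],"jaw":28},{"travel":[-0.09,0,0.05],"dr":[0,-0.4,0],"jaw":28},{"travel":[-0.13,0,0.05],"dr":[0,-0.4,0],"jaw":28},{"travel":[-0.15,0,0.05],"dr":[0,-0.4,0],"jaw":28},{"travel":[-0.15,0,0.05],"dr":[0,-0.4,0],"jaw":28},{"travel":[-0.15,0,0.05],"dr":[0,-0.4,0],"jaw":28}]'; python3 m.py
python3 - <<'E'
from h import *
snap('scene','s15.png',(60,260,200,450),3)
snap('top','t15.png')
for a in(1.05,1.15,1.2,1.25,1.3,1.35): print(a,*[proj('scene',lidpt(a,(-.23,y,.006))).round(1)[0] for y in(.17,-.17)],proj('scene',lidpt(a,(-.165,0,.042))).round(1))
for q in('desk_mic','disc_cases','tape_roll'):
    for x in arm.tip_of('scene',q)[:1]: print(q,np.round(x['centre'],1),round(x['confidence'],2))
E
```

```text
clock: 28.45
ee_pos: [0.5578, 0.029, 0.4061]
tcp_rot: [0.718, 0.696, -0.004, -0.013]
wrist_force: [-0.1, 1.3, -0.1]
width: 0.278
[-0.009  0.203 -0.108  1.51   0.007  1.452 -0.148] [-0.11  1.28 -0.1 ]
rot left [-0.5583 -0.5527  1.4958]
tilt 1.6
case xyz -0.0368 -0.0024 0.4061
1.05 [397.1 161.7] [258.6 122.8] [[313.6 171.5]]
1.15 [395.1 164.5] [253.9 124.5] [[310.7 175.1]]
1.2 [393.9 166.3] [251.5 125.8] [[309.1 177.2]]
1.25 [392.6 168.4] [249.  127.3] [[307.5 179.5]]
1.3 [391.3 170.8] [246.4 129.1] [[305.9 182. ]]
1.35 [389.9 173.5] [243.8 131.2] [[304.3 184.6]]
desk_mic [280.3 420.3] 0.85
disc_cases [194.1 242.3] 0.83
tape_roll [235.2 430.9] 0.78
```

View pics/s15.png

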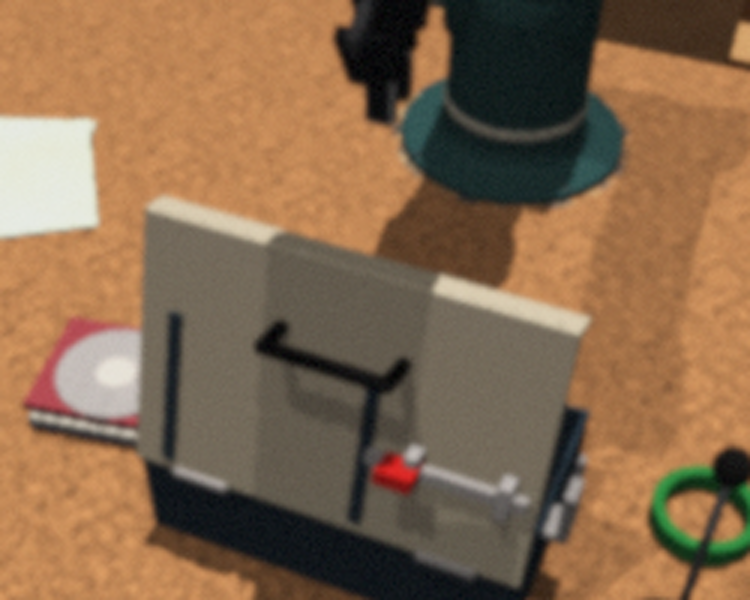

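```bash
python3 -c "
from workcell import arm
print(arm.get_state()['qd'].round(3), arm.get_state()['wrist_force'].round(1)); print(arm.close_job())"
```

```text
[ 0.002  0.003 -0.004  0.001  0.004  0.    -0.004] [ 0.1 -0.7 -0.3]
the job is handed in; nothing more can be done
None
```

The case is open and I handed the job in at about 28.5 s, well inside the 72 s; no verdict was reported. The lid stands at about 1.25 rad (some 70 degrees), and the gripper is clear of it.

- **Bolt:** I drew it back about 31 mm, and the picture shows the rod clear of its staple.
- **First lift:** I raised the lid by its handle to about 0.15 rad and let go; it stayed there.
- **Catch:** I swept shut fingertips, tilted 40 degrees, under the lip from the right. They met the tab close to the middle of the slot and pushed it about 27 mm or slightly more to the left. Wrist readings at the end of each step gave 5 to 6 N sideways and about 4 N of rubbing, well under the 20 N limit.
- **Opening:** The lid passed the catch height with a steady pull of about 8 N, so the catch was free.

**Last checks:** The lid looked the same in two pictures about 0.9 s apart after release. The mic, discs and tape are within about 3 pixels of where they were at the start. The wrist force at hand-in was under 1 N.

**What did not go to plan:**
- **Force while opening:** Halfway up, near 0.7 rad, the wrist force reached about 31 N because my arc was a few mm off. I corrected it, and it stayed well under the 120 N limit.
- **Joint 6:** While backing away after release, joint 6 read 2.003 rad against its stated range of 2 for a moment, before I moved it off. It may count as passing the range.
- **Reach:** Two moves near the front of the case were cut short by the arm's reach, so I had to take a detour. Nothing was touched there.

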